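Draw a circuit board out of its slotted rack past the drop latch

TASK

Slide the green circuit board up in its slotted rack by the black connector ledge on its front until it has lifted the yellow latch bar and the bar has dropped back underneath, then let the board down and let go, so that it rests on the bar by itself. Next take it by the white rail on its top edge, draw it straight up out of the rack and stand it on the middle of the wooden inspection stand's ledge, square to it, connector ledge at the bottom and to the front, leaning back against the backrest. Do not let the board fall or fling it about, and leave the other loose things on the bench where they are.

Things in the scene. Friction and masses are not known exactly. Their poses are not given: they have to be found in the camera images.
- rack: Grey slotted rack fixed to the bench. Origin on the bench under the middle of the board's mid plane; front faces -x, y along the board's width, z up. Base plate 10 mm thick, x -45 to 55, y -90 to 110 mm. Two grooved posts (x -10 to 10 mm, tops at z 200 mm, |y| 50 to 72 mm) guide the board's side edges.
- rack_seat (a point): Middle of the seated board's lower edge, at rack (0, 0, 60) mm. Stops hold only the board's corners (|y| over 49 mm): between them the space below is open from the front, down to the base plate. Behind the board a rear bar (x 9 to 14 mm, top at z 160 mm, level with the seated board's top) leaves no room for a finger until the board is raised.
- latch (a joint): Yellow drop-latch bar in front of the rack's left (+y) post, on a level pin along x at rack (-16, 95, 104) mm. 0 = level in its stop, can go no lower; grows as its free end is lifted (rad, up to 1.2); falls back by itself (1 N or so). The rising ledge pushes it to about 0.5; it drops back under the ledge when the board is about 70 mm above its seat.
- latch_tip (a point): Top of the latch bar's free end, at rack (-16, 37, 108) mm when level. The bar is 58 mm long, 12 wide, 8 thick, lies along -y from its pin and overlaps the left end of the connector ledge by 5 mm. The caught board rests on it 48 mm above its seat, a degree or two crooked. The grooves still guide the board up to 140 mm above its seat.
- board: Green circuit board, 120 mm wide, 100 mm high, 5 mm thick, about 0.1 to 0.2 kg, standing upright in the rack. Origin at the middle of its lower edge, in its mid plane; z up along the board, y along its width, x through it, the component side facing -x. It is loose, with 1.5 mm of play in the grooves.
- board_center (a point): Centre of the board, 50 mm above its lower edge.
- board_rail (a point): Centre of the white grip rail on the board's top edge: 10 mm thick (x), 60 mm long (y), 16 mm high, its top level with the board's top edge. This point is 92 mm above the lower edge.
- board_ledge (a point): Middle of the front lower edge of the black connector ledge: the ledge projects 20 mm in front of the board's front face, is 84 mm wide and 14 mm high, and its underside is level with the board's lower edge. Push up here from below with shut, tilted fingers.
- stand: Wooden inspection stand fixed to the bench. Origin on the bench under the inner corner where ledge and backrest meet; front faces -x, y along the ledge, z up. Base x -45 to 65 mm, y +-80 mm. Ledge and backrest are at right angles and lean back 20 degrees (top towards +x).
- stand_ledge (a point): Middle of the inner corner between ledge and backrest, 35 mm above the bench. The ledge runs 38 mm to the front (rising 20 degrees forward) to a 6 mm high lip, 150 mm long in y; the backrest runs up 55 mm, 130 mm wide. The board's lower edge goes on the ledge, its back face against the backrest.
- spool: Bystander, to be left alone: orange solder spool standing on end, 60 mm across, 50 mm tall; origin at its underside.
- driver: Bystander, to be left alone: screwdriver lying flat, 170 mm long; origin at its underside.
- meter: Bystander, to be left alone: grey hand meter lying on its back, 160 x 80 x 34 mm; origin at its underside.
- spare: Bystander, to be left alone: blue circuit board lying flat, 110 x 75 mm; origin at its underside.
- brush: Bystander, to be left alone: small cleaning brush lying flat, 160 mm long; origin at its underside.
There are look-alikes about, which are no part of the job. Leave any pink or red look-alike of the board alone.

How it is judged:
By the outcome, as a careful person would: the job done as asked, in the order asked, and still so for the second after the job is handed in, with the robot touching nothing.
It also fails if it takes over 59 s, if anything falls off the work surface, if the arm or the gripper's body presses on something with over 40 N, if the wrist force passes 120 N, or if a joint passes its speed limit or range.

ROBOT

A 6-joint arm with a two-finger parallel gripper is mounted at the origin on the work surface. World frame = base frame: x ahead of the robot, y to its left, z up, the work surface at z = 0. Lengths are in m, angles in rad, forces in N, time in s.
With the tool pointing down it reaches from about 0.3 to 0.775 m from the base axis. Payload 14.6 kg.
Tool frame: the origin (TCP) lies at the very end of the fingers, on their centre line; the grasp point (between the pads) lies 19 mm behind it; z points along the fingers, y is the direction in which the jaws open and shut (so a half turn about z gives the same grasp; the last joint's range is limited). The gripper opens to 94 mm and grips with 3 to 60 N. Pads are 16 mm wide; open, the fingers measure 119 mm over their backs; the gripper's body (75 mm by 177 mm) begins 78 mm behind the grasp point.
Start: joints at [1.047, 0.3, 1.521, -0, 1.321, -0.067], TCP at [0.243, 0.494, 0.179] pointing down, gripper open.
Joint ranges: [-3.03, 3.03], [-0.79, 2.21], [0.23, 2.52], [-1.04, 4.18], [0, 3.07], [-2.55, 2.55]. Speed limits (rad/s): [2.22, 2.22, 2.57, 3.14, 3.14, 3.14].

INTERFACE

Orientations are given as [roll, pitch, yaw] about the fixed x, y, z axes, in that order (R = Rz(yaw) Ry(pitch) Rx(roll)).
In Python, from station import ctrl, vision, ticket gives the robot as it stands.
- The arm moves only by the tool step_arm, never from a script. Its argument "steps" is a list of rows, each an object of numbers: "x", "y", "z": the shift along the tool's x, y, z in m; "ax", "ay", "az": the turn, a rotation vector about the tool's x, y, z in degrees; "claw": the finger opening in m, from 0 to 0.094. A call has 1 to 5 rows; each row shifts and turns the pose as measured when the row begins, along the tool's axes as they then stand; what a row does not reach is not made up. A row lasts 1/12 s, in which the tool goes at most 41.7 mm and 7.16 degrees, less where a joint would pass 70% of its speed; a pose out of reach is approached as far as the arm can. A call with a gripper value outside its range is refused whole. The fingers move at their own pace and stop on an object; "grip_force" is the grip in N (left out, the last holds). Time passes only in rows, so rows that do not move let the fingers close. It gives the time, the measured TCP pose, the force and the opening at its end, in the units of the state.
- ctrl.get_obs(): the state, without advancing time (a new reading comes with each control period).
- vision.camera(name): name is "side" or "top" or "wrist"; returns (picture, depth): 420x560x3 uint8, red, green, blue; 420x560 float32, m along the optical axis (not along the pixel's ray), 0 where there is no reading.
- vision.camera_params(name): a dict with "fov_y" (degrees; the focal length in pixels is half the picture's height over the tangent of half this angle, whatever the lens; pixels are square), "cx", "cy" (the principal point, pixels), "origin" and "attitude" of the camera in the world; the wrist camera has in their place "mount" (4x4, takes a point from camera to tool coordinates, whose origin is the TCP and whose axes are the flange's). Camera axes: x right, y up, looking along -z (the intrinsics and any distortion apply to the point x, -y, -z); pixel columns grow to the right and rows downward; lengths in m; the calibration is good to about 2 mm. A picture is of the moment at which its call begins: read the wrist's pose just before it. camera_params takes no time and is no camera call.
- ticket.hand_in(): hands the job in, once; it reports no verdict.
The state is a dict: "time_s": time; "qpos": joint angles; "joint_vel": joint speeds; "tau": joint torques, N m; "ee_pos": TCP position; "eef_rot": TCP orientation; "force": force on the tool from outside, world axes, zero at the start; "moment": the same for the moment, N m; "grip_width": finger opening in m.
Only numpy, scipy, OpenCV 4.12 (cv2) and the standard library are available. Lean on these libraries where they do the work, as an engineer would, in place of code of your own. Each camera call takes 0.05 s, during which the arm holds its last target.

## Working session

There is one attempt and no reset: what is moved stays moved. The work goes in short steps, Python scripts to look and compute and a tool call to move; the robot and the scene stay as the last step left them, time stands still between calls to the robot, and variables do not carry over. Pictures are saved under pics/ and viewed, and the job is handed in when it is done.

Besides the shell and the picture viewer there is one more tool, called after "Request:" by a JSON object that holds its "name" and its "arguments", one argument or row to a line. step_arm: Moves the arm, as the interface text tells. Its arguments: {"type":"object","properties":{"steps":{"type":"array"},"grip_force":{"type":"number"}},"required":["steps"]}

```bash
ls; mkdir -p pics; python3 - <<'E'
from station import ctrl, vision, ticket
import cv2, numpy as np
print(ctrl.get_obs())
for n in ("side","top"):
    p,d=vision.camera(n); cv2.imwrite(f"pics/{n}0.png",p[:,:,::-1]); np.save(f"pics/{n}0.npy",d); np.save(f"pics/{n}0c.npy",p)
for n in ("side","top","wrist"): print(n,vision.camera_params(n))
E
```

```text
pics
{'time_s': 0.0, 'qpos': array([ 1.04743152e+00,  3.00493069e-01,  1.52161226e+00, -1.93559073e-05,
        1.32066571e+00, -6.66021951e-02]), 'joint_vel': array([ 0.00086427, -0.00095196, -0.00246981, -0.00111299,  0.00242293,
        0.00133119]), 'tau': array([-2.91889650e-03, -5.31791174e+01, -3.52748716e+01,  7.07380241e-02,
        2.42361089e-02, -1.15462803e-04]), 'ee_pos': array([0.2424337, 0.493353 , 0.1783611]), 'eef_rot': array([-3.14041563e+00, -5.97188832e-05,  2.68483481e+00]), 'force': array([ 0.59057657, -0.00271303, -0.56405576]), 'moment': array([-0.05953634,  0.01511802,  0.04581097]), 'grip_width': 0.09381458251063302}
side {'fov_y': 57.530868527662186, 'cx': 280.6577835841165, 'cy': 207.72290550676402, 'origin': array([ 0.16252282, -0.69958512,  0.78545957]), 'attitude': array([ 0.85749174,  0.00406013, -0.52524481])}
top {'fov_y': 49.01379474981653, 'cx': 286.61884804013727, 'cy': 210.12203866580762, 'origin': array([ 0.38587719, -0.0391205 ,  1.27166868]), 'attitude': array([ 0.14885969,  0.01302721, -1.56909752])}
wrist {'fov_y': 66.61944223869351, 'cx': 278.9774275184248, 'cy': 205.60017089864613, 'mount': array([[ 1.83172106e-03,  9.71589969e-01,  2.36663427e-01,
         6.78552868e-02],
       [ 9.99998190e-01, -1.90124944e-03,  6.55662750e-05,
         9.09470168e-04],
       [ 5.13659743e-04,  2.36662879e-01, -9.71591693e-01,
        -2.04999863e-01],
       [ 0.00000000e+00,  0.00000000e+00,  0.00000000e+00,
         1.00000000e+00]])}
```

View pics/side0.png

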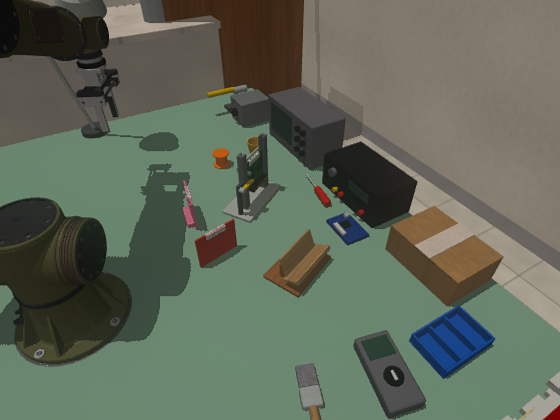

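View pics/top0.png

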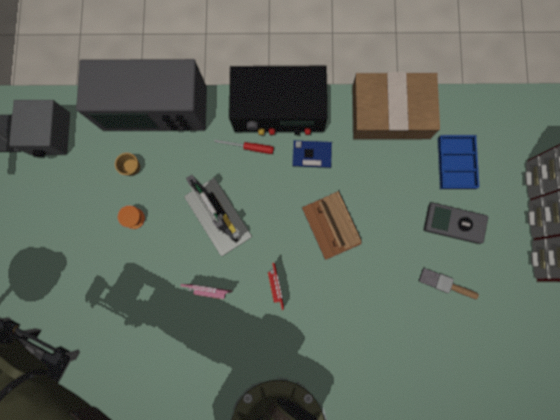

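```bash
cat > h.py <<'E'
import numpy as np, cv2
from scipy.spatial.transform import Rotation as Ro
def T(pos,rpy):
    M=np.eye(4); M[:3,:3]=Ro.from_euler('xyz',rpy).as_matrix(); M[:3,3]=pos; return M
def campose(p,obs=None):
    if 'mount' in p: return T(obs['ee_pos'],obs['eef_rot'])@p['mount']
    return T(p['origin'],p['attitude'])
def f(p): return 210/np.tan(np.radians(p['fov_y']/2))
def cloud(p,d,M):
    v,u=np.mgrid[0:420,0:560]; F=f(p)
    P=np.stack([(u-p['cx'])/F*d,-(v-p['cy'])/F*d,-d],-1)
    return P@M[:3,:3].T+M[:3,3]
def proj(p,M,X):
    c=(np.atleast_2d(X)-M[:3,3])@M[:3,:3]; F=f(p)
    return np.stack([p['cx']+F*c[:,0]/-c[:,2],p['cy']-F*c[:,1]/-c[:,2]],-1)
E
python3 - <<'E'
from h import *
from station import vision
for n in("side","top"):
    p=vision.camera_params(n);print({k:v for k,v in p.items() if k not in('origin','attitude')})
    d=np.load(f'pics/{n}0.npy');C=cloud(p,d,campose(p));np.save(f'pics/{n}0P.npy',C)
    c=np.load(f'pics/{n}0c.npy')
    pts=dict(side=[(250,380),(150,250),(222,150),(380,385),(310,260)],top=[(150,300),(400,300),(130,213),(455,222),(217,228),(330,250)])[n]
    for u,v in pts: print(n,u,v,C[v,u].round(3))
c=cv2.imread('pics/side0.png');cv2.imwrite('pics/s_crop.png',cv2.resize(c[120:300,160:360],(800,720)[:2],interpolation=cv2.INTER_CUBIC)[:600])
c=cv2.imread('pics/top0.png');cv2.imwrite('pics/t_crop.png',cv2.resize(c[160:270,170:370],(800,440),interpolation=cv2.INTER_CUBIC))
E
```

```text
{'fov_y': 57.530868527662186, 'cx': 280.6577835841165, 'cy': 207.72290550676402}
side 250 380 [ 0.288 -0.351  0.   ]
side 150 250 [0.21  0.113 0.002]
side 222 150 [0.565 0.419 0.047]
side 380 385 [ 0.497 -0.503  0.034]
side 310 260 [ 0.551 -0.172  0.045]
{'fov_y': 49.01379474981653, 'cx': 286.61884804013727, 'cy': 210.12203866580762}
top 150 300 [ 0.329  0.35  -0.002]
top 400 300 [ 0.331 -0.329 -0.   ]
top 130 213 [0.561 0.398 0.052]
top 455 222 [ 0.539 -0.476  0.034]
top 217 228 [0.505 0.14  0.192]
top 330 250 [ 0.465 -0.141  0.007]
```

View pics/s_crop.png

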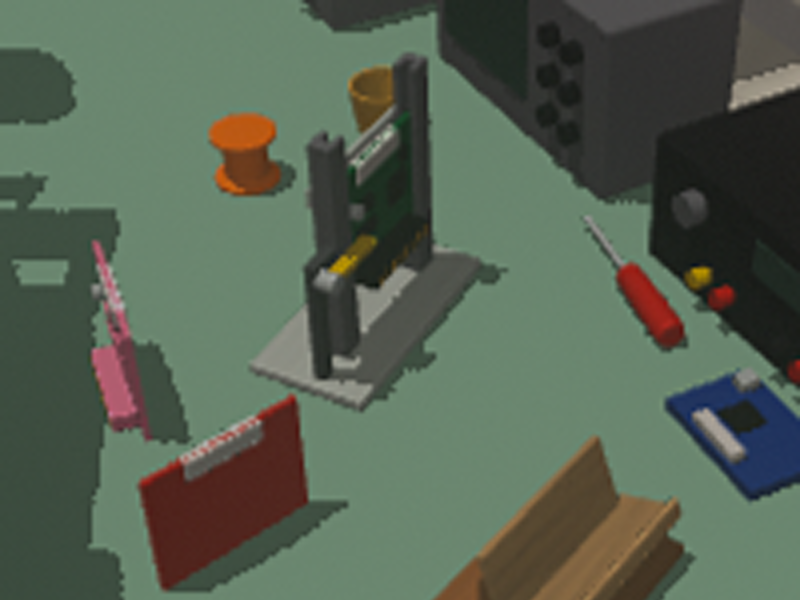

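View pics/t_crop.png

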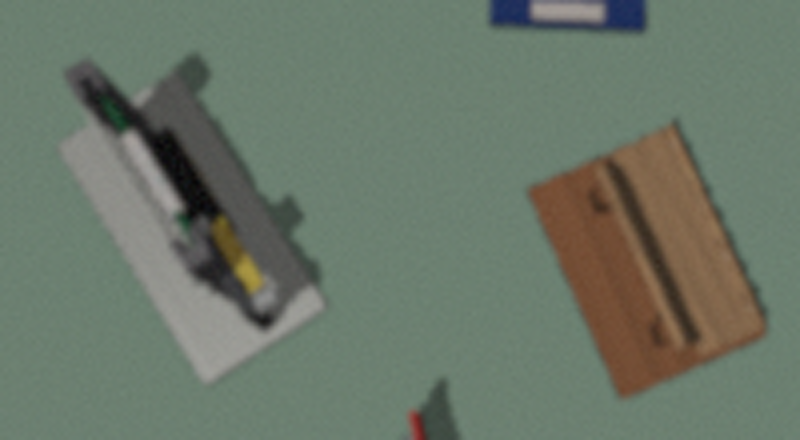

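```bash
cat > fit.py <<'E'
from h import *
from scipy.optimize import least_squares
def box(x0,x1,y0,y1,z0,z1,M=np.eye(4)): return (np.array([x0,y0,z0])/1e3,np.array([x1,y1,z1])/1e3,M)
RACK=[box(-45,55,-90,110,0,10),box(-10,10,50,72,0,200),box(-10,10,-72,-50,0,200),box(9,14,-72,72,150,160),
      box(-2.5,2.5,-60,60,60,160),box(-22.5,-2.5,-42,42,60,74),box(-5,5,-30,30,144,160),box(-22,-10,37,100,100,108)]
c,s=np.cos(np.radians(20)),np.sin(np.radians(20))
ML=np.array([[c,0,s,0],[0,1,0,0],[-s,0,c,.035],[0,0,0,1]])
# stand frame tilted: local x forward(-)/z up backrest
STAND=[box(-45,65,-80,80,0,8),box(-38,0,-75,75,-8,0,ML),box(-42,-38,-75,75,-8,6,ML),box(0,10,-65,65,-8,55,ML)]
def sdf(P,boxes):
    best=np.full(len(P),9.)
    for a,b,M in boxes:
        Q=(P-M[:3,3])@M[:3,:3]
        q=np.abs(Q-(a+b)/2)-(b-a)/2
        d=np.linalg.norm(np.maximum(q,0),axis=1)+np.minimum(q.max(1),0)
        best=np.where(np.abs(d)<np.abs(best),d,best)
    return best
def loc(P,x,y,yaw):
    c,s=np.cos(yaw),np.sin(yaw); R=np.array([[c,-s,0],[s,c,0],[0,0,1]])
    return (P-[x,y,0])@R
def fit(P,boxes,x0):
    r=least_squares(lambda v:sdf(loc(P,*v),boxes),x0,loss='soft_l1',f_scale=.003)
    return r.x,np.median(np.abs(sdf(loc(P,*r.x),boxes)))
E
python3 - <<'E'
from fit import *
for name,boxes,x0,rad in(("rack",RACK,(.52,.14,np.arctan2(.85,-.525)),.14),("stand",STAND,(.5,-.13,np.arctan2(.9,-.4)),.11)):
  A=[]
  for n in("side","top","both"):
    if n!="both":
        P=np.load(f'pics/{n}0P.npy').reshape(-1,3)
        P=P[(np.hypot(P[:,0]-x0[0],P[:,1]-x0[1])<rad)&(P[:,2]>.004)&(P[:,2]<.22)]; A.append(P)
    else: P=np.vstack(A)
    best=min((fit(P,boxes,(x0[0]+dx,x0[1]+dy,x0[2]+dw)) for dx in(-.02,.02) for dy in(-.02,.02) for dw in(-.2,.2)),key=lambda t:np.abs(np.minimum(np.abs(sdf(loc(P,*t[0]),boxes)),.01)).sum())
    print(name,n,len(P),best[0].round(4),np.degrees(best[0][2]).round(1),best[1].round(4))
E
```

```text
rack side 2362 [0.5679 0.1721 2.1362] 122.4 0.0011
rack top 2638 [0.568  0.1716 2.1366] 122.4 0.0017
rack both 5000 [0.5607 0.1673 2.1368] 122.4 0.0016
stand side 2198 [ 0.523  -0.1623  2.1378] 122.5 0.0023
stand top 2320 [ 0.52  -0.15   1.789] 102.5 0.0023
stand both 4518 [ 0.5157 -0.1691  1.7876] 102.4 0.0026
```

```bash
cat >> fit.py <<'E'
def overlay(img,p,M,boxes,pose,col):
    x,y,w=pose; W=T([x,y,0],[0,0,w])
    for a,b,Mb in boxes:
        C=np.array([[ (a,b)[i][0],(a,b)[j][1],(a,b)[k][2]] for i in(0,1) for j in(0,1) for k in(0,1)])
        C=np.c_[C,np.ones(8)]@(W@Mb).T; q=proj(p,M,C[:,:3])
        for m in range(8):
            for n in range(m+1,8):
                if bin(m^n).count('1')==1: cv2.line(img,tuple(int(t*8) for t in q[m]),tuple(int(t*8) for t in q[n]),col,1,cv2.LINE_AA,3)
E
cat > ov.py <<'E'
from fit import *
from station import vision
import sys
def go(rack,stand,tag):
  for n,(v0,v1,u0,u1) in dict(side=(120,300,200,340),top=(160,270,170,370)).items():
    p=vision.camera_params(n);img=cv2.imread(f'pics/{n}0.png');k=4
    p=dict(p); 
    big=cv2.resize(img[v0:v1,u0:u1],None,fx=k,fy=k,interpolation=cv2.INTER_CUBIC)
    M=campose(p)
    import fit
    old=fit.proj
    fit.proj=lambda p,M,X:(old(p,M,X)-[u0-.5,v0-.5])*k
    overlay(big,p,M,RACK,rack,(0,0,255)) if rack is not None else 0
    overlay(big,p,M,STAND,stand,(255,0,0)) if stand is not None else 0
    fit.proj=old
    cv2.imwrite(f'pics/ov_{n}_{tag}.png',big[:600])
E
python3 -c "
from ov import *
go((.568,.172,2.1365),(.52,-.15,1.789),'a')"
```

```text
(no output)
```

View pics/ov_top_a.png

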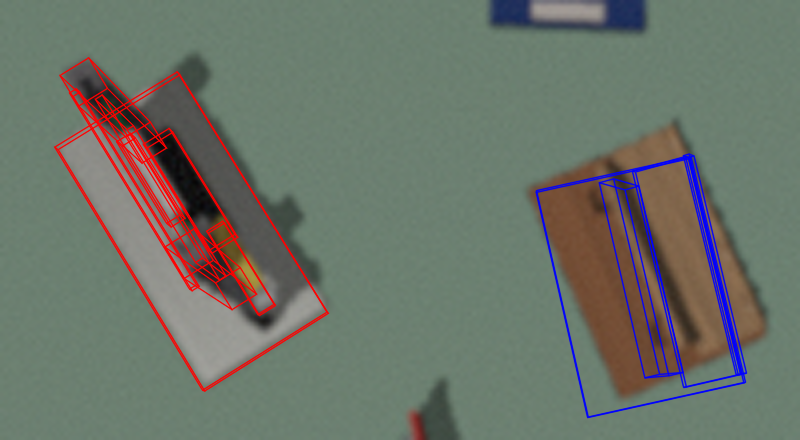

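View pics/ov_side_a.png

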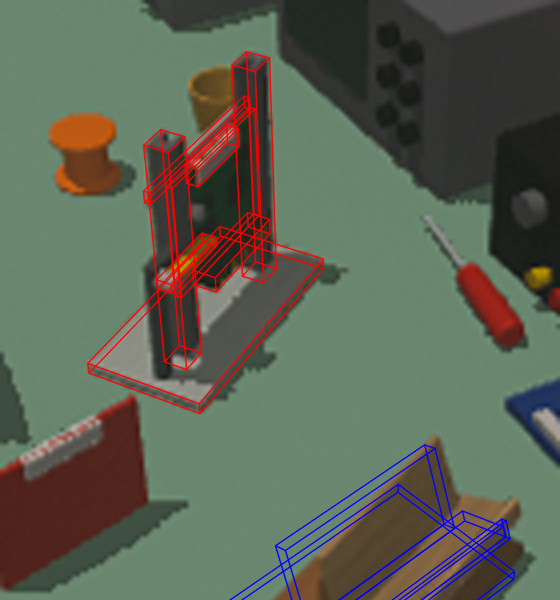

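```bash
python3 - <<'E'
from fit import *
from ov import go
C=np.load('pics/top0P.npy')
for u,v in[(302.5,207.5),(339,190.5),(361,242),(325,259)]:
    print(C[int(round(v+ (1 if v<225 else -1))),int(round(u+(1 if u<332 else -1)))].round(4))
for n in ("side","top"):
    P=np.load(f'pics/{n}0P.npy').reshape(-1,3); P=P[(P[:,2]>.004)&(P[:,2]<.2)]
    P=P[np.hypot(P[:,0]-.51,P[:,1]+.145)<.12]
    print(n,len(P),np.histogram(P[:,2],bins=np.arange(0,.13,.005)))
    best=None
    for t in (4,6,8,10,12,15):
      for bt in(6,8,10,12):
        B=[box(-45,65,-80,80,0,t),box(-38,0,-75,75,-6,0,ML),box(-44,-38,-75,75,-6,6,ML),box(0,bt,-65,65,-8,55,ML)]
        r=fit(P,B,(.505,-.145,1.98)); c=np.minimum(np.abs(sdf(loc(P,*r[0]),B)),.01).mean()
        if best is None or c<best[0]: best=(c,t,bt,r)
    print(best)
E
```

```text
[ 0.5814 -0.0706  0.0076]
[ 0.6185 -0.1613  0.0495]
[ 0.4862 -0.2173  0.0515]
[ 0.4432 -0.1299  0.0099]
side 2273 (array([ 23, 412, 317,   8,   4,  10,  62, 245, 300, 192, 182,  89,  76,
        66,  60,  65,  94,  68,   0,   0,   0,   0,   0,   0,   0]), array([0.   , 0.005, 0.01 , 0.015, 0.02 , 0.025, 0.03 , 0.035, 0.04 ,
       0.045, 0.05 , 0.055, 0.06 , 0.065, 0.07 , 0.075, 0.08 , 0.085,
       0.09 , 0.095, 0.1  , 0.105, 0.11 , 0.115, 0.12 , 0.125]))
(np.float64(0.0016588001217551697), 12, 12, (array([ 0.53962543, -0.15285097,  1.95470916]), np.float64(0.0013318247760881648)))
top 2369 (array([ 75, 687, 298,   8,   5,   9, 132, 296, 314, 145, 123,  53,  21,
        24,  23,  22,  86,  45,   3,   0,   0,   0,   0,   0,   0]), array([0.   , 0.005, 0.01 , 0.015, 0.02 , 0.025, 0.03 , 0.035, 0.04 ,
       0.045, 0.05 , 0.055, 0.06 , 0.065, 0.07 , 0.075, 0.08 , 0.085,
       0.09 , 0.095, 0.1  , 0.105, 0.11 , 0.115, 0.12 , 0.125]))
(np.float64(0.002303405902110637), 10, 12, (array([ 0.54408864, -0.15219856,  1.91686703]), np.float64(0.0017560059880461203)))
```

```bash
sed -i 's/^STAND=.*/STAND=[box(-45,65,-80,80,0,10),box(-38,0,-75,75,-6,0,ML),box(-44,-38,-75,75,-6,6,ML),box(0,12,-65,65,-8,55,ML)]/' fit.py; python3 - <<'E'
from fit import *
from ov import go
A=[];S={}
for n in ("side","top"):
    P=np.load(f'pics/{n}0P.npy').reshape(-1,3); P=P[(P[:,2]>.004)&(P[:,2]<.2)]
    P=P[np.hypot(P[:,0]-.53,P[:,1]+.145)<.125]; A.append(P)
    print(fit(P,STAND,(.54,-.152,1.94)))
r=fit(np.vstack(A),STAND,(.54,-.152,1.94)); print(r,np.degrees(r[0][2]))
go(None,r[0],'b')
E
```

```text
(array([ 0.54 , -0.152,  1.94 ]), np.float64(0.0011468116837539434))
(array([ 0.54 , -0.152,  1.94 ]), np.float64(0.0016652671311979594))
(array([ 0.54 , -0.152,  1.94 ]), np.float64(0.0013916173233050693)) 111.1538122553797
```

View pics/ov_top_b.png

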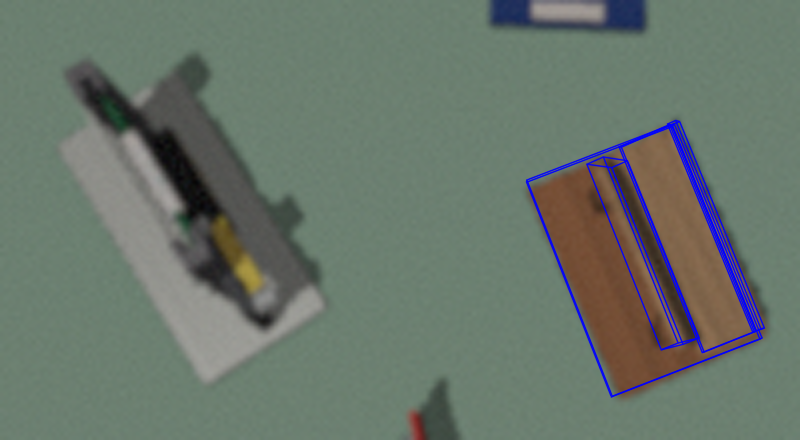

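View pics/ov_side_b.png

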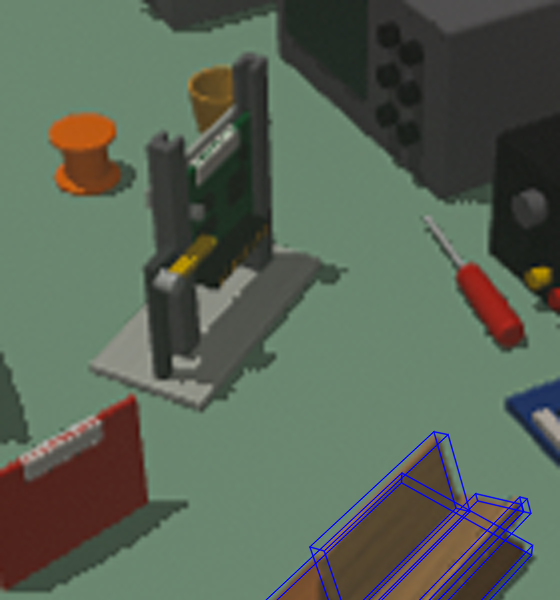

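```bash
cat >> fit.py <<'E'
from scipy.optimize import minimize
def fit(P,boxes,x0,tr=.008):
    c=lambda v:np.minimum(np.abs(sdf(loc(P,*v),boxes)),tr).mean()*1e3
    s=np.vstack([x0]+[np.array(x0)+e for e in np.diag([.008,.008,.04])])
    r=minimize(c,x0,method='Nelder-Mead',options=dict(initial_simplex=s,xatol=1e-4,fatol=1e-5))
    return r.x,r.fun
def sel(C,x,y,rad,z0=.004,z1=.22):
    P=C.reshape(-1,3); P=P[np.isfinite(P).all(1)]
    return P[(P[:,2]>z0)&(P[:,2]<z1)&(np.hypot(P[:,0]-x,P[:,1]-y)<rad)]
E
python3 - <<'E'
from fit import *
from ov import go
out=[]
for B,x0,ctr in((RACK,(.566,.17,2.1365),(.566,.17,.14)),(STAND,(.54,-.155,1.95),(.53,-.145,.125))):
    A=[]
    for n in ("side","top"):
        P=sel(np.load(f'pics/{n}0P.npy'),*ctr); A.append(P); print(n,fit(P,B,x0))
    r=fit(np.vstack(A),B,x0); print('both',r,np.degrees(r[0][2])); out.append(r[0])
go(*out,'c')
E
```

```text
side (array([0.56848464, 0.17258608, 2.14217148]), np.float64(1.6670349421418194))
top (array([0.56943043, 0.1724215 , 2.14655042]), np.float64(2.2161196934243246))
both (array([0.56886558, 0.17264746, 2.14209754]), np.float64(1.9708395586007292)) 122.73314833201935
side (array([ 0.53595507, -0.1529179 ,  1.98511781]), np.float64(1.0012886056764785))
top (array([ 0.53693955, -0.15307047,  1.98532083]), np.float64(1.8848518967292571))
both (array([ 0.53602135, -0.15303045,  1.9848849 ]), np.float64(1.4589658039270843)) 113.72552746828289
```

View pics/ov_top_c.png

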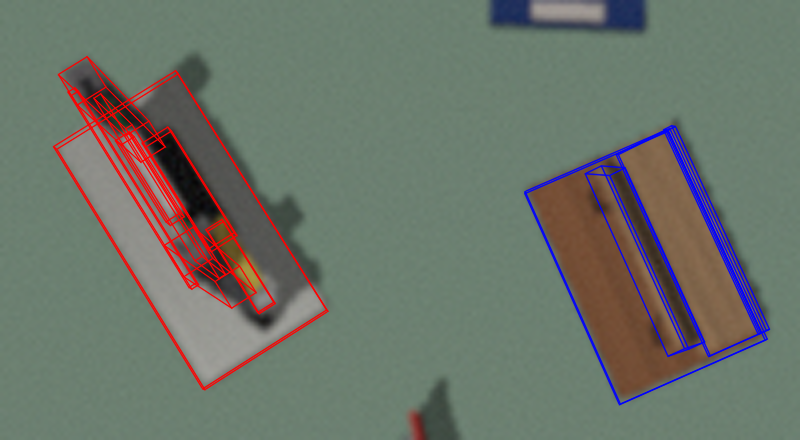

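View pics/ov_side_c.png

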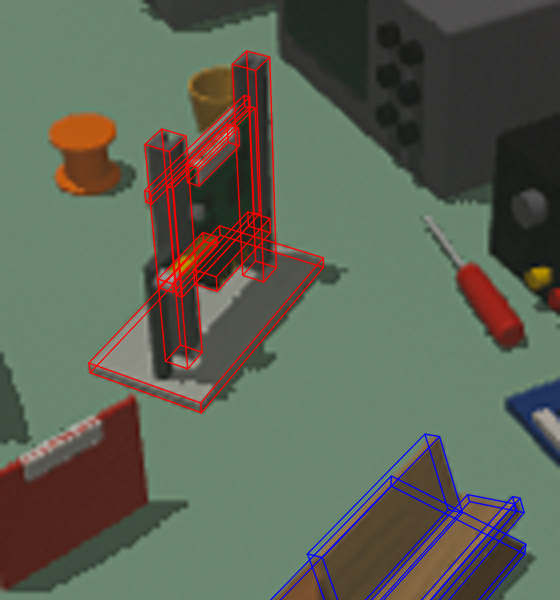

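Request:
{"name": "step_arm", "arguments": {
  "steps": [
    {"z": -0.04,"claw": 0},
    {"z": -0.04},
    {"z": -0.04,"ay": 7},
    {"ay": 7},
    {"ax": 7}
  ]
}}

```text
validation failed for argument at $.st...
```

```bash
cat > st.py <<'E'
from h import *
from station import ctrl
import json
o=ctrl.get_obs()
open('log.jsonl','a').write(json.dumps({k:np.array(v).tolist() for k,v in o.items()})+'\n')
np.set_printoptions(precision=4,suppress=True)
R=Ro.from_euler('xyz',o['eef_rot']).as_matrix()
print(round(o['time_s'],2),'q',o['qpos'],'p',o['ee_pos'],'z',R[:,2],'y',R[:,1],'F',o['force'].round(1),'w',round(o['grip_width'],4))
E
python3 st.py
python3 - <<'E'
import numpy as np
C=np.load('pics/top0P.npy')
for n,(a,b,c,d) in dict(black=(70,130,235,325),spare=(142,165,295,330),box=(75,130,355,437),red=(262,308,268,285),pink=(280,300,185,230)).items():
    P=C[a:b,c:d].reshape(-1,3);P=P[P[:,2]>.004];print(n,np.percentile(P,[2,50,98],axis=0).round(3).tolist())
E
```

```text
0.1 q [ 1.0474  0.3004  1.5215 -0.      1.3207 -0.0666] p [0.2425 0.4934 0.1785] z [-0.0005 -0.0009 -1.    ] y [ 0.4411  0.8975 -0.001 ] F [ 0.1 -0.5 -0.6] w 0.0943
black [[0.797, -0.119, 0.044], [0.852, -0.005, 0.118], [0.932, 0.11, 0.123]]
spare [[0.705, -0.142, 0.005], [0.738, -0.094, 0.01], [0.77, -0.046, 0.02]]
box [[0.782, -0.42, 0.083], [0.856, -0.314, 0.089], [0.931, -0.21, 0.094]]
red [[0.32, -0.013, 0.007], [0.369, 0.008, 0.043], [0.422, 0.028, 0.103]]
pink [[0.335, 0.126, 0.006], [0.356, 0.184, 0.032], [0.373, 0.231, 0.102]]
```

Request:
{"name": "step_arm", "arguments": {
  "steps": [
    {"x": 0,"y": 0,"z": -0.04,"ax": 0,"ay": 0,"az": 0,"claw": 0},
    {"x": 0,"y": 0,"z": -0.04,"ax": 0,"ay": 0,"az": 0,"claw": 0},
    {"x": 0,"y": 0,"z": -0.04,"ax": 0,"ay": 7,"az": 0,"claw": 0},
    {"x": 0,"y": 0,"z": 0,"ax": 0,"ay": 7,"az": 0,"claw": 0},
    {"x": 0,"y": 0,"z": 0,"ax": 7,"ay": 0,"az": 0,"claw": 0}
  ]
}}

```text
time_s: 0.52
ee_pos: [0.239, 0.4912, 0.3014]
eef_rot: [-3.013, -0.255, 2.688]
force: [-0.1, -1.4, -1.1]
grip_width: 0.0646
```

```bash
python3 st.py
```

```text
0.52 q [ 0.929   0.3359  1.222   0.228   1.7569 -0.1822] p [0.239  0.4912 0.3014] z [-0.2813 -0.0054 -0.9596] y [ 0.4052  0.9058 -0.1239] F [-0.1 -1.4 -1.1] w 0.0646
```

```bash
cat > fk.py <<'E'
from h import *
import json
from scipy.optimize import least_squares
Rz=lambda a:Ro.from_euler('z',a).as_matrix(); Ry=lambda a:Ro.from_euler('y',a).as_matrix()
def rots(q):
    A=Rz(q[0]);B=A@Ry(q[1]);C=A@Ry(q[1]+q[2]);D=C@Rz(q[3])@Ry(q[4]);E=D@Rz(q[5]+np.pi/2); return A,B,C,D,E
def pos(q,k):
    A,B,C,D,E=rots(q); a1,b,d1,L2,a3,L3,Lt,dx=k
    return A@[a1,b,d1]+B@[0,0,L2]+C@[a3,0,L3]+D@[dx,0,Lt]
def load(): return [json.loads(l) for l in open('log.jsonl')]
PR=np.array([.05,.036,.4,.4,0,.4,.3,0])
def fitk():
    L=load()
    res=lambda k:np.r_[np.concatenate([pos(np.array(l['qpos']),k)-l['ee_pos'] for l in L])*100,(k-PR)*.05]
    k=least_squares(res,PR).x; return k
if __name__=='__main__':
    for l in load(): print(np.abs(rots(l['qpos'])[4]-Ro.from_euler('xyz',l['eef_rot']).as_matrix()).max())
    k=fitk(); print(k.round(4)); print(max(np.linalg.norm(pos(np.array(l['qpos']),k)-l['ee_pos']) for l in load()))
E
python3 fk.py
```

```text
5.551115123125783e-16
2.3592239273284576e-16
[0.0578 0.0366 0.3258 0.3293 0.0555 0.4356 0.2999 0.0145]
1.0083933093186784e-07
```

```bash
cat > plan.py <<'E'
from fk import *
from scipy.spatial.transform import Slerp
np.set_printoptions(precision=4,suppress=True)
RK=np.array([.569,.1727,2.142]); SD=np.array([.536,-.153,1.985])
def rackT(): return T([RK[0],RK[1],0],[0,0,RK[2]])
def standT(): return T([SD[0],SD[1],0],[0,0,SD[2]])
def w(Tm,v): return Tm[:3,:3]@np.array(v)+Tm[:3,3]
def Rzy(z,y):
    z=np.array(z)/np.linalg.norm(z); y=np.array(y)-np.dot(y,z)*z; y/=np.linalg.norm(y)
    return np.c_[np.cross(y,z),y,z]
def ik(p,R,q0,k=None):
    k=fitk() if k is None else k
    lo=np.array([-3.03,-.79,.23,-1.04,0,-2.55]);hi=np.array([3.03,2.21,2.52,4.18,3.07,2.55])
    f=lambda q:np.r_[(pos(q,k)-p)*10,Ro.from_matrix(rots(q)[4].T@R).as_rotvec()]
    best=None
    rng=np.random.default_rng(0)
    for i in range(12):
        s=np.clip(np.array(q0)+(rng.normal(0,.6,6) if i else 0),lo+.01,hi-.01)
        r=least_squares(f,s,bounds=(lo,hi))
        if best is None or r.cost<best.cost-1e-9 : best=r
        if r.cost<1e-10: break
    return best.x,best.cost
def obs():
    from station import ctrl
    return ctrl.get_obs()
def delta(p,R,o=None):
    o=o or obs(); R0=Ro.from_euler('xyz',o['eef_rot']).as_matrix()
    s=R0.T@(np.array(p)-o['ee_pos']); v=np.degrees(Ro.from_matrix(R0.T@R).as_rotvec())
    n=max(np.linalg.norm(s)/.0417,np.linalg.norm(v)/7.16)
    print('total shift',s,'turn',v,'rows>=',round(n,1))
    return s,v
def rows(p,R,n,o=None):
    "n equal rows: straight line, slerp; shift expressed in the axes as they stand then"
    o=o or obs(); R0=Ro.from_euler('xyz',o['eef_rot']).as_matrix(); p0=np.array(o['ee_pos'])
    rv=Ro.from_matrix(R0.T@R).as_rotvec()
    for i in range(n):
        Ri=R0@Ro.from_rotvec(rv*i/n).as_matrix(); 
        print(i,'xyz',(Ri.T@(np.array(p)-p0)/n).round(4),'turn',np.degrees(rv/n).round(2))
E
cat > tgt.py <<'E'
from plan import *
Tr=rackT(); X=Tr[:3,0];Y=Tr[:3,1]
def push(x,z,tilt=70,y=0,sg=1):
    t=np.radians(tilt); d=np.sin(t)*X-np.cos(t)*np.array([0,0,1]); return w(Tr,[x,y,z]),Rzy(d,sg*Y)
E
python3 - <<'E'
from tgt import *
o=obs();k=fitk()
for sg in(1,-1):
  for tilt in(60,70,80):
    for x,z in((-.1,.045),(-.02,.045),(-.02,.13),(-.12,.3)):
      p,R=push(x,z,tilt,sg=sg); q,c=ik(p,R,[0,.8,1.2,1.5,1.9,0],k); print(sg,tilt,x,z,q,f'{c:.1e}')
E
```

```text
1 60 -0.1 0.045 [-0.2102  1.4456  0.4212  0.7528  2.0236  2.4267] 2.2e-20
1 60 -0.02 0.045 [-0.1335  1.2426  0.7957  0.7564  1.8499  2.3566] 2.0e-20
1 60 -0.02 0.13 [-0.1325  1.0781  0.8641  0.7786  1.9185  2.4274] 1.5e-22
1 60 -0.12 0.3 [-0.239   1.0169  0.5267  0.8718  2.1816  2.55  ] 1.2e-02
1 70 -0.1 0.045 [-0.2328  1.6091  0.23    0.9097  2.1395  2.5138] 4.5e-04
1 70 -0.02 0.045 [-0.154   1.3944  0.6424  0.8764  1.9858  2.39  ] 2.2e-28
1 70 -0.02 0.13 [-0.1533  1.2083  0.7569  0.9029  2.0303  2.4518] 1.9e-18
1 70 -0.12 0.3 [-0.267   1.0675  0.5387  1.0129  2.2019  2.55  ] 2.4e-02
1 80 -0.1 0.045 [-0.2605  1.6607  0.23    1.042   2.1538  2.55  ] 6.6e-03
1 80 -0.02 0.045 [-0.165   1.5606  0.4644  1.022   2.1154  2.463 ] 3.7e-21
1 80 -0.02 0.13 [-0.1647  1.3416  0.6458  1.0422  2.1344  2.5012] 6.9e-18
1 80 -0.12 0.3 [-0.2891  1.1129  0.5677  1.1521  2.215   2.55  ] 4.0e-02
-1 60 -0.1 0.045 [-0.2102  1.4456  0.4212  0.7528  2.0236 -0.7149] 1.9e-23
-1 60 -0.02 0.045 [-0.1335  1.2426  0.7957  0.7564  1.8499 -0.785 ] 6.5e-24
-1 60 -0.02 0.13 [-0.1325  1.0781  0.8641  0.7786  1.9185 -0.7142] 3.6e-21
-1 60 -0.12 0.3 [-0.2238  1.162   0.3076  0.9486  2.299  -0.3667] 3.7e-23
-1 70 -0.1 0.045 [-0.2328  1.6091  0.23    0.9097  2.1395 -0.6278] 4.5e-04
-1 70 -0.02 0.045 [-0.154   1.3944  0.6424  0.8764  1.9858 -0.7516] 6.5e-24
-1 70 -0.02 0.13 [-0.1533  1.2083  0.7569  0.9029  2.0303 -0.6898] 9.7e-29
-1 70 -0.12 0.3 [-0.2441  1.2688  0.23    1.1463  2.3448 -0.2577] 7.5e-05
-1 80 -0.1 0.045 [-0.2606  1.6608  0.23    1.0425  2.1538 -0.5894] 6.6e-03
-1 80 -0.02 0.045 [-0.165   1.5606  0.4644  1.022   2.1154 -0.6786] 2.0e-23
-1 80 -0.02 0.13 [-0.1647  1.3416  0.6458  1.0422  2.1344 -0.6404] 1.0e-27
-1 80 -0.12 0.3 [-0.2609  1.3335  0.23    1.3247  2.354  -0.1763] 7.2e-04
```

```bash
cat >> tgt.py <<'E'
def push(x,z,tilt=62,y=0,sg=-1,yaw=-8):
    t=np.radians(tilt); Rw=Rz(np.radians(yaw)); d=Rw@(np.sin(t)*X)-np.cos(t)*np.array([0,0,1]); return w(Tr,[x,y,z]),Rzy(d,sg*(Rw@Y))
E
python3 - <<'E'
from tgt import *
o=obs();k=fitk()
for x,z in((-.11,.25),(-.1,.1),(-.1,.038),(-.014,.038),(-.014,.125)):
  p,R=push(x,z); q,c=ik(p,R,[0,.8,1.2,1.5,1.9,0],k); print(x,z,p,q,f'{c:.1e}')
p,R=push(-.11,.25)
delta(p,R)
rows(p+[0,0,.1],R,16)
E
```

```text
-0.11 0.25 [0.6285 0.0802 0.25  ] [-0.2544  1.0412  0.6497  0.9082  2.0933 -0.4811] 2.3e-18
-0.1 0.1 [0.6231 0.0886 0.1   ] [-0.2478  1.2401  0.6765  0.8288  1.9421 -0.6674] 1.4e-20
-0.1 0.038 [0.6231 0.0886 0.038 ] [-0.2484  1.3706  0.6004  0.8138  1.9054 -0.7102] 1.0e-19
-0.014 0.038 [0.5766 0.1609 0.038 ] [-0.1655  1.1879  0.9446  0.8345  1.7417 -0.781 ] 4.9e-21
-0.014 0.125 [0.5766 0.1609 0.125 ] [-0.1644  1.0118  1.0185  0.851   1.8091 -0.7023] 4.9e-31
total shift [-0.526  -0.2081 -0.058 ] turn [-31.8187  47.6506  28.879 ] rows>= 13.6
0 xyz [-0.0313 -0.0138 -0.0096] turn [-1.99  2.98  1.8 ]
1 xyz [-0.0312 -0.0124 -0.0117] turn [-1.99  2.98  1.8 ]
2 xyz [-0.0309 -0.011  -0.0137] turn [-1.99  2.98  1.8 ]
3 xyz [-0.0304 -0.0095 -0.0157] turn [-1.99  2.98  1.8 ]
4 xyz [-0.0298 -0.008  -0.0175] turn [-1.99  2.98  1.8 ]
5 xyz [-0.0291 -0.0064 -0.0193] turn [-1.99  2.98  1.8 ]
6 xyz [-0.0282 -0.0048 -0.021 ] turn [-1.99  2.98  1.8 ]
7 xyz [-0.0272 -0.0032 -0.0226] turn [-1.99  2.98  1.8 ]
8 xyz [-0.0261 -0.0016 -0.0241] turn [-1.99  2.98  1.8 ]
9 xyz [-0.0248  0.0001 -0.0254] turn [-1.99  2.98  1.8 ]
10 xyz [-0.0234  0.0018 -0.0266] turn [-1.99  2.98  1.8 ]
11 xyz [-0.0219  0.0034 -0.0277] turn [-1.99  2.98  1.8 ]
12 xyz [-0.0203  0.0051 -0.0287] turn [-1.99  2.98  1.8 ]
13 xyz [-0.0186  0.0067 -0.0295] turn [-1.99  2.98  1.8 ]
14 xyz [-0.0169  0.0083 -0.0301] turn [-1.99  2.98  1.8 ]
15 xyz [-0.015   0.0099 -0.0307] turn [-1.99  2.98  1.8 ]
```

Request:
{"name": "step_arm", "arguments": {
  "steps": [
    {"x": -0.031,"y": -0.014,"z": -0.01,"ax": -2,"ay": 3,"az": 1.8,"claw": 0},
    {"x": -0.031,"y": -0.012,"z": -0.012,"ax": -2,"ay": 3,"az": 1.8,"claw": 0},
    {"x": -0.031,"y": -0.011,"z": -0.014,"ax": -2,"ay": 3,"az": 1.8,"claw": 0},
    {"x": -0.03,"y": -0.01,"z": -0.016,"ax": -2,"ay": 3,"az": 1.8,"claw": 0},
    {"x": -0.03,"y": -0.008,"z": -0.018,"ax": -2,"ay": 3,"az": 1.8,"claw": 0}
  ]
}}

```text
time_s: 0.93
ee_pos: [0.3609, 0.368, 0.3097]
eef_rot: [-3.097, -0.519, 2.501]
force: [0.4, 0.6, 0.0]
grip_width: 0.0308
```

```bash
python3 st.py; python3 - <<'E'
from tgt import *
p,R=push(-.11,.25)
rows(p+[0,0,.1],R,11)
E
```

```text
0.93 q [ 0.4737  0.2884  1.3261  0.4507  1.7931 -0.4271] p [0.3609 0.368  0.3097] z [-0.424   0.2601 -0.8675] y [ 0.5793  0.8142 -0.039 ] F [0.4 0.6 0. ] w 0.0308
0 xyz [-0.0287 -0.0074 -0.0203] turn [-2.11  2.92  1.77]
1 xyz [-0.0278 -0.0057 -0.022 ] turn [-2.11  2.92  1.77]
2 xyz [-0.0268 -0.004  -0.0235] turn [-2.11  2.92  1.77]
3 xyz [-0.0257 -0.0023 -0.025 ] turn [-2.11  2.92  1.77]
4 xyz [-0.0244 -0.0006 -0.0263] turn [-2.11  2.92  1.77]
5 xyz [-0.023   0.0011 -0.0275] turn [-2.11  2.92  1.77]
6 xyz [-0.0215  0.0029 -0.0286] turn [-2.11  2.92  1.77]
7 xyz [-0.0199  0.0046 -0.0295] turn [-2.11  2.92  1.77]
8 xyz [-0.0183  0.0063 -0.0303] turn [-2.11  2.92  1.77]
9 xyz [-0.0165  0.0079 -0.0309] turn [-2.11  2.92  1.77]
10 xyz [-0.0146  0.0096 -0.0314] turn [-2.11  2.92  1.77]
```

Request:
{"name": "step_arm", "arguments": {
  "steps": [
    {"x": -0.029,"y": -0.007,"z": -0.024,"ax": -2,"ay": 3,"az": 1.8,"claw": 0},
    {"x": -0.028,"y": -0.006,"z": -0.026,"ax": -2,"ay": 3,"az": 1.8,"claw": 0},
    {"x": -0.027,"y": -0.004,"z": -0.027,"ax": -2,"ay": 3,"az": 1.8,"claw": 0},
    {"x": -0.026,"y": -0.002,"z": -0.028,"ax": -2,"ay": 3,"az": 1.8,"claw": 0},
    {"x": -0.025,"y": 0,"z": -0.028,"ax": -2,"ay": 3,"az": 1.8,"claw": 0}
  ]
}}

```text
time_s: 1.35
ee_pos: [0.4956, 0.2226, 0.3393]
eef_rot: [3.131, -0.792, 2.289]
force: [0.5, 0.2, 0.5]
grip_width: 0.0006
```

Request:
{"name": "step_arm", "arguments": {
  "steps": [
    {"x": -0.023,"y": 0.001,"z": -0.028,"ax": -2,"ay": 3,"az": 1.8,"claw": 0},
    {"x": -0.022,"y": 0.003,"z": -0.029,"ax": -2,"ay": 3,"az": 1.8,"claw": 0},
    {"x": -0.02,"y": 0.005,"z": -0.03,"ax": -2,"ay": 3,"az": 1.8,"claw": 0},
    {"x": -0.018,"y": 0.006,"z": -0.03,"ax": -2,"ay": 3,"az": 1.8,"claw": 0},
    {"x": -0.016,"y": 0.008,"z": -0.03,"ax": -2,"ay": 3,"az": 1.8,"claw": 0}
  ]
}}

```text
time_s: 1.77
ee_pos: [0.6214, 0.0807, 0.3527]
eef_rot: [-3.111, -1.068, 2.009]
force: [0.4, 0.5, 1.8]
grip_width: 0.0006
```

```bash
python3 st.py; python3 fk.py|tail -3; python3 - <<'E'
from tgt import *
p,R=push(-.12,.22)
rows(p,R,6)
E
```

```text
1.77 q [-0.2499  0.8039  0.7197  0.9666  2.2166 -0.3375] p [0.6214 0.0807 0.3527] z [-0.3992  0.7802 -0.4816] y [ 0.8938  0.4483 -0.0145] F [0.4 0.5 1.8] w 0.0006
5.551115123125783e-16
[0.     0.0366 0.2212 0.4242 0.0409 0.4475 0.2971 0.    ]
2.3447340204722655e-07
0 xyz [-0.0205  0.0015  0.0087] turn [-0.35  0.13  0.03]
1 xyz [-0.0205  0.0015  0.0086] turn [-0.35  0.13  0.03]
2 xyz [-0.0205  0.0014  0.0086] turn [-0.35  0.13  0.03]
3 xyz [-0.0205  0.0014  0.0085] turn [-0.35  0.13  0.03]
4 xyz [-0.0205  0.0013  0.0085] turn [-0.35  0.13  0.03]
5 xyz [-0.0206  0.0013  0.0085] turn [-0.35  0.13  0.03]
```

```bash
cat > wr.py <<'E'
from fit import *
from station import ctrl,vision
import sys
def shot(tag,wait=False):
    o=ctrl.get_obs(); p=vision.camera_params('wrist'); c,d=vision.camera('wrist'); M=campose(p,o)
    C=cloud(p,d,M); C[d<=0]=np.nan
    np.savez(f'pics/w{tag}.npz',c=c,C=C,M=M); cv2.imwrite(f'pics/w{tag}.png',c[:,:,::-1]); return o,p,M,c,C
if __name__=='__main__': shot(sys.argv[1])
E
python3 - <<'E'
from wr import *
o,p,M,c,C=shot('1')
print(o['joint_vel'])
P=sel(C,.569,.1727,.15); print(len(P)); r=fit(P,RACK,(.569,.1727,2.142)); print(r,np.degrees(r[0][2]))
img=c[:,:,::-1].copy(); overlay(img,p,M,RACK,r[0],(0,0,255)); cv2.imwrite('pics/w1o.png',img)
E
```

```text
[-0.55146093  0.9813854  -1.30369328  0.92560763  0.45879487  0.86958297]
887
(array([0.56971846, 0.17198075, 2.15413447]), np.float64(0.9790306861599805)) 123.42281380479255
```

View pics/w1o.png

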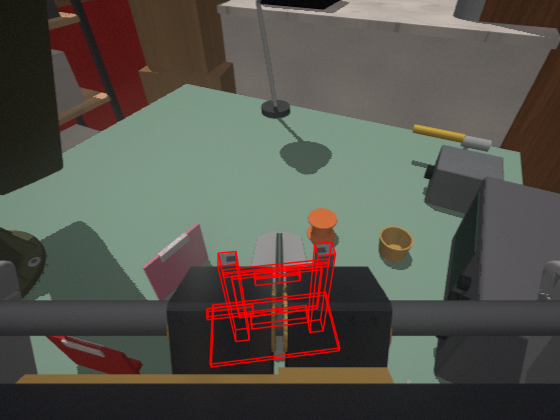

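```bash
sed -i 's/^RK=np.array(.*$/RK=np.array([.569,.172,2.146]); SD=np.array([.536,-.153,1.985])/' plan.py; sed -n 4,6p plan.py; python3 st.py; python3 - <<'E'
from tgt import *
p,R=push(-.115,.22)
rows(p,R,5)
E
```

```text
RK=np.array([.569,.172,2.146]); SD=np.array([.536,-.153,1.985])
def rackT(): return T([RK[0],RK[1],0],[0,0,RK[2]])
def standT(): return T([SD[0],SD[1],0],[0,0,SD[2]])
1.82 q [-0.2586  0.8174  0.712   0.9724  2.2191 -0.3311] p [0.6244 0.0751 0.3483] z [-0.3969  0.7862 -0.4737] y [ 0.8977  0.44   -0.0219] F [ 0.5 -4.8 -3.7] w 0.0007
0 xyz [-0.0228  0.0019  0.0117] turn [-0.32  0.06 -0.11]
1 xyz [-0.0228  0.0018  0.0116] turn [-0.32  0.06 -0.11]
2 xyz [-0.0229  0.0017  0.0116] turn [-0.32  0.06 -0.11]
3 xyz [-0.0229  0.0015  0.0116] turn [-0.32  0.06 -0.11]
4 xyz [-0.0229  0.0014  0.0116] turn [-0.32  0.06 -0.11]
```

Request:
{"name": "step_arm", "arguments": {
  "steps": [
    {"x": -0.023,"y": 0.002,"z": 0.0115,"ax": -0.3,"ay": 0,"az": -0.1,"claw": 0},
    {"x": -0.023,"y": 0.002,"z": 0.0115,"ax": -0.3,"ay": 0,"az": -0.1,"claw": 0},
    {"x": -0.023,"y": 0.002,"z": 0.0115,"ax": -0.3,"ay": 0,"az": -0.1,"claw": 0},
    {"x": -0.023,"y": 0.002,"z": 0.0115,"ax": -0.3,"ay": 0,"az": -0.1,"claw": 0},
    {"x": -0.023,"y": 0.002,"z": 0.0115,"ax": -0.3,"ay": 0,"az": -0.1,"claw": 0}
  ]
}}

```text
time_s: 2.23
ee_pos: [0.6362, 0.0693, 0.2125]
eef_rot: [-3.138, -1.078, 1.996]
force: [0.5, 0.0, 0.4]
grip_width: 0.0006
```

```bash
python3 st.py; python3 - <<'E'
from tgt import *
k=fitk()
p,R=push(-.1,.036)
rows(p,R,8)
for x,z in((-.1,.1),(-.1,.036),(-.014,.036),(-.014,.13)):
  p,R=push(x,z); q,c=ik(p,R,obs()['qpos'],k); A,B,CC,D,E=rots(q)
  wc=p-.297*R[:,2]; el=A@[k[0],k[1],k[2]]+B@[0,0,k[3]]
  print(x,z,q,f'{c:.1e} wrist',wc,'elbow',el)
E
```

```text
2.23 q [-0.2706  0.9032  0.8715  0.8617  2.0484 -0.5648] p [0.6362 0.0693 0.2125] z [-0.3664  0.8011 -0.4732] y [ 0.9098  0.4151 -0.0017] F [0.5 0.  0.4] w 0.0006
0 xyz [-0.0181 -0.0004  0.0129] turn [ 0.04  0.03 -0.04]
1 xyz [-0.0181 -0.0004  0.0129] turn [ 0.04  0.03 -0.04]
2 xyz [-0.0181 -0.0004  0.0129] turn [ 0.04  0.03 -0.04]
3 xyz [-0.0181 -0.0005  0.0129] turn [ 0.04  0.03 -0.04]
4 xyz [-0.0181 -0.0005  0.0129] turn [ 0.04  0.03 -0.04]
5 xyz [-0.0181 -0.0005  0.0129] turn [ 0.04  0.03 -0.04]
6 xyz [-0.0182 -0.0005  0.0129] turn [ 0.04  0.03 -0.04]
7 xyz [-0.0182 -0.0005  0.0128] turn [ 0.04  0.03 -0.04]
-0.1 0.1 [-0.2501  0.9872  0.9925  0.8081  1.9032 -0.7208] 4.0e-30 wrist [ 0.734  -0.1497  0.2394] elbow [ 0.352  -0.0522  0.455 ]
-0.1 0.036 [-0.2501  1.0753  0.9873  0.7895  1.8453 -0.783 ] 7.9e-23 wrist [ 0.734  -0.1497  0.1754] elbow [ 0.3706 -0.0569  0.4229]
-0.014 0.036 [-0.1654  0.9583  1.2216  0.8265  1.7121 -0.8186] 1.6e-26 wrist [ 0.6873 -0.0775  0.1754] elbow [ 0.3484 -0.021   0.4651]
-0.014 0.13 [-0.1654  0.8228  1.2209  0.8457  1.8035 -0.7157] 1.1e-30 wrist [ 0.6873 -0.0775  0.2694] elbow [ 0.3127 -0.0151  0.5097]
```

```bash
python3 - <<'E'
from tgt import *
p,R=push(-.08,.036)
rows(p,R,8)
E
```

```text
0 xyz [-0.0169 -0.0008  0.0151] turn [ 0.04  0.03 -0.04]
1 xyz [-0.017  -0.0008  0.0151] turn [ 0.04  0.03 -0.04]
2 xyz [-0.017  -0.0008  0.0151] turn [ 0.04  0.03 -0.04]
3 xyz [-0.017  -0.0008  0.0151] turn [ 0.04  0.03 -0.04]
4 xyz [-0.017  -0.0008  0.0151] turn [ 0.04  0.03 -0.04]
5 xyz [-0.017  -0.0008  0.015 ] turn [ 0.04  0.03 -0.04]
6 xyz [-0.017  -0.0008  0.015 ] turn [ 0.04  0.03 -0.04]
7 xyz [-0.017  -0.0008  0.015 ] turn [ 0.04  0.03 -0.04]
```

Request:
{"name": "step_arm", "arguments": {
  "steps": [
    {"x": -0.017,"y": -0.001,"z": 0.015,"ax": 0,"ay": 0,"az": 0,"claw": 0},
    {"x": -0.017,"y": -0.001,"z": 0.015,"ax": 0,"ay": 0,"az": 0,"claw": 0},
    {"x": -0.017,"y": -0.001,"z": 0.015,"ax": 0,"ay": 0,"az": 0,"claw": 0},
    {"x": -0.017,"y": -0.001,"z": 0.015,"ax": 0,"ay": 0,"az": 0,"claw": 0}
  ]
}}

```text
time_s: 2.57
ee_pos: [0.6223, 0.0863, 0.1163]
eef_rot: [-3.129, -1.08, 1.986]
force: [-0.4, 0.7, -0.5]
grip_width: 0.0006
```

Request:
{"name": "step_arm", "arguments": {
  "steps": [
    {"x": -0.017,"y": -0.001,"z": 0.015,"ax": 0,"ay": 0,"az": 0,"claw": 0},
    {"x": -0.017,"y": -0.001,"z": 0.015,"ax": 0,"ay": 0,"az": 0,"claw": 0},
    {"x": -0.016,"y": -0.001,"z": 0.014,"ax": 0,"ay": 0,"az": 0,"claw": 0},
    {"x": 0,"y": 0,"z": 0,"ax": 0,"ay": 0,"az": 0,"claw": 0}
  ]
}}

```text
time_s: 2.9
ee_pos: [0.6089, 0.1006, 0.0424]
eef_rot: [-3.11, -1.085, 1.971]
force: [-0.4, 0.3, -0.1]
grip_width: 0.0003
```

```bash
python3 st.py; python3 - <<'E'
from tgt import *
from wr import shot
from fit import *
shot('2')
from station import vision
for n in('side','top'):
    p,d=vision.camera(n); cv2.imwrite(f"pics/{n}1.png",p[:,:,::-1])
c=cv2.imread('pics/side1.png')[100:300,180:380]; cv2.imwrite('pics/side1c.png',cv2.resize(c,(600,600),interpolation=cv2.INTER_CUBIC))
o=obs(); print(np.linalg.inv(rackT())@np.r_[o['ee_pos'],1])
p,R=push(-.014,.036); rows(p,R,4)
E
```

```text
2.9 q [-0.2388  1.0315  1.0594  0.7933  1.8206 -0.7797] p [0.6089 0.1006 0.0424] z [-0.3734  0.8016 -0.4669] y [ 0.9096  0.4151 -0.0147] F [-0.4  0.3 -0.1] w 0.0003
[-0.0841  0.0037  0.0476  1.    ]
0 xyz [ 0.0057 -0.0016  0.0168] turn [ 0.05  0.02 -0.16]
1 xyz [ 0.0057 -0.0016  0.0168] turn [ 0.05  0.02 -0.16]
2 xyz [ 0.0057 -0.0016  0.0168] turn [ 0.05  0.02 -0.16]
3 xyz [ 0.0057 -0.0015  0.0168] turn [ 0.05  0.02 -0.16]
```

View pics/side1c.png

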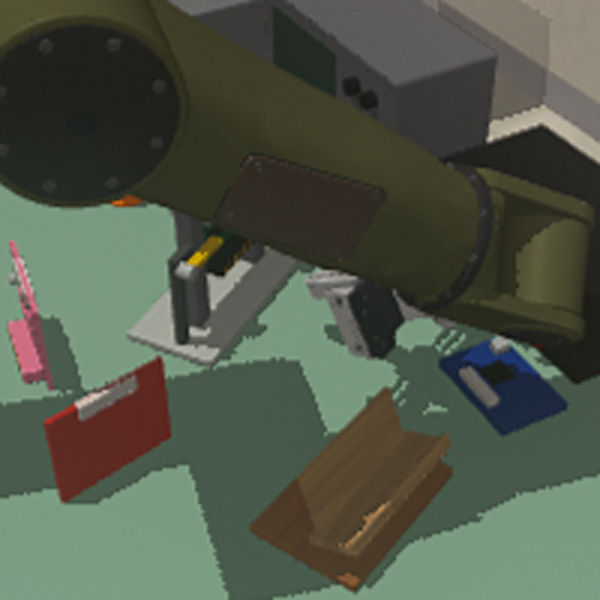

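View pics/w2.png

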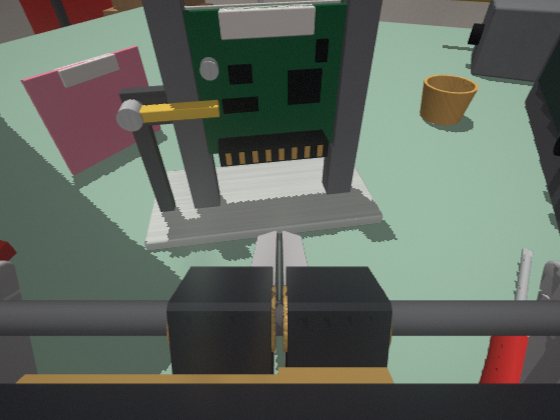

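```bash
python3 - <<'E'
from wr import *
z=np.load('pics/w2.npz');C=z['C'];p=vision.camera_params('wrist')
m=np.ones((420,560),bool);m[225:]=False;
C=C.copy();C[~m]=np.nan
P=sel(C,.569,.172,.15); r=fit(P,RACK,(.569,.172,2.146),.005); print(len(P),r,np.degrees(r[0][2]))
r2=fit(P[P[:,2]>.02],RACK,(.569,.172,2.146),.005); print(r2)
img=z['c'][:,:,::-1].copy(); overlay(img,p,z['M'],RACK,r[0],(0,0,255)); cv2.imwrite('pics/w2o.png',img)
# direct: ledge bottom edge pixels
for u,v in((222,160),(273,158),(326,153),(222,140),(322,133),(268,22),(215,105)): print(u,v,C[v,u].round(4),loc(C[v,u][None],*r[0]).round(4))
E
```

```text
49087 (array([0.56942277, 0.17095908, 2.1475393 ]), np.float64(1.161675789206739)) 123.04493823607666
(array([0.56949496, 0.17097322, 2.14697442]), np.float64(1.2658870380666696))
222 160 [0.5487 0.1315 0.0648] [[-0.0218  0.0389  0.0648]]
273 158 [0.5813 0.1521 0.0626] [[-0.0223  0.0003  0.0626]]
326 153 [0.6163 0.1751 0.0626] [[-0.0221 -0.0416  0.0626]]
222 140 [0.542  0.1442 0.0736] [[-0.0075  0.0376  0.0736]]
322 133 [0.6085 0.1859 0.0728] [[-0.0088 -0.0409  0.0728]]
268 22 [0.5742 0.1656 0.1521] [[-0.0071 -0.0011  0.1521]]
215 105 [0.5492 0.1326 0.1077] [[-0.0211  0.0379  0.1077]]
```

View pics/w2o.png

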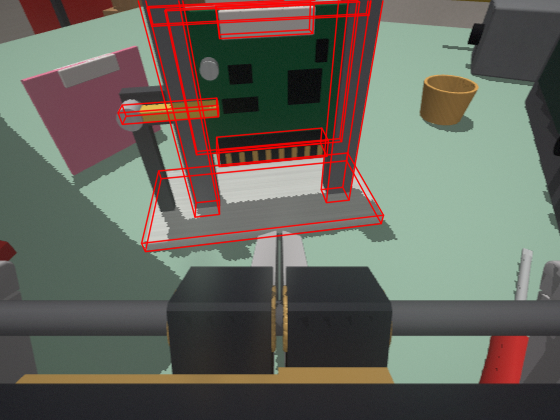

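```bash
sed -i 's/^RK=np.array(\[.569,.172,2.146\])/RK=np.array([.5695,.171,2.147])/' plan.py;  python3 - <<'E'
from tgt import *
p,R=push(-.07,.034); rows(p,R,1)
p,R=push(-.014,.034); rows(p,R,4)
E
```

```text
0 xyz [-0.0057  0.0018  0.0182] turn [ 0.25  0.08 -0.65]
0 xyz [ 0.0051 -0.0016  0.0168] turn [ 0.06  0.02 -0.16]
1 xyz [ 0.0051 -0.0016  0.0168] turn [ 0.06  0.02 -0.16]
2 xyz [ 0.0051 -0.0015  0.0168] turn [ 0.06  0.02 -0.16]
3 xyz [ 0.0051 -0.0015  0.0168] turn [ 0.06  0.02 -0.16]
```

Request:
{"name": "step_arm", "arguments": {
  "steps": [
    {"x": -0.006,"y": 0.002,"z": 0.018,"ax": 0.2,"ay": 0,"az": -0.6,"claw": 0},
    {"x": 0.008,"y": -0.002,"z": 0.016,"ax": 0,"ay": 0,"az": 0,"claw": 0},
    {"x": 0.008,"y": -0.003,"z": 0.016,"ax": 0,"ay": 0,"az": 0,"claw": 0},
    {"x": 0.006,"y": -0.002,"z": 0.012,"ax": 0,"ay": 0,"az": 0,"claw": 0},
    {"x": 0,"y": 0,"z": 0,"ax": 0,"ay": 0,"az": 0,"claw": 0}
  ]
}}

```text
time_s: 3.47
ee_pos: [0.5849, 0.1529, 0.0403]
eef_rot: [3.116, -1.073, 2.026]
force: [-0.6, -0.3, 0.2]
grip_width: 0.0007
```

```bash
cat > rs.py <<'E'
from tgt import *
o=obs(); l=np.linalg.inv(rackT())@np.r_[o['ee_pos'],1]; print('rack xyz mm',(l[:3]*1e3).round(1),'F',o['force'].round(1),'t',round(o['time_s'],2))
E
python3 rs.py;  python3 - <<'E'
from tgt import *
p,R=push(-.014,.034); rows(p,R,1)
E
```

```text
rack xyz mm [-23.6  -3.1  40.3] F [-0.6 -0.3  0.2] t 3.47
0 xyz [-0.0011 -0.0045  0.0109] turn [0.53 0.53 0.5 ]
```

Request:
{"name": "step_arm", "arguments": {
  "steps": [
    {"x": 0.003,"y": -0.004,"z": 0.009,"ax": 0.5,"ay": 0.5,"az": 0.5,"claw": 0},
    {"x": 0,"y": 0,"z": 0,"ax": 0,"ay": 0,"az": 0,"claw": 0}
  ]
}}

```text
time_s: 3.63
ee_pos: [0.5785, 0.1593, 0.0412]
eef_rot: [3.135, -1.08, 2.013]
force: [-0.7, -1.0, 0.1]
grip_width: 0.0006
```

```bash
python3 rs.py;  python3 - <<'E'
from tgt import *
p,R=push(-.014,.060); rows(p,R,3)
p,R=push(-.014,.120); rows(p,R,10)
E
```

```text
rack xyz mm [-14.7  -1.2  41.2] F [-0.7 -1.   0.1] t 3.63
0 xyz [ 0.0056 -0.0004 -0.0028] turn [0.03 0.04 0.05]
1 xyz [ 0.0056 -0.0004 -0.0028] turn [0.03 0.04 0.05]
2 xyz [ 0.0056 -0.0004 -0.0028] turn [0.03 0.04 0.05]
0 xyz [ 0.007  -0.0001 -0.0037] turn [0.01 0.01 0.01]
1 xyz [ 0.007  -0.0001 -0.0037] turn [0.01 0.01 0.01]
2 xyz [ 0.007  -0.0001 -0.0037] turn [0.01 0.01 0.01]
3 xyz [ 0.007  -0.0001 -0.0037] turn [0.01 0.01 0.01]
4 xyz [ 0.007  -0.0001 -0.0037] turn [0.01 0.01 0.01]
5 xyz [ 0.007  -0.0001 -0.0037] turn [0.01 0.01 0.01]
6 xyz [ 0.007  -0.0001 -0.0037] turn [0.01 0.01 0.01]
7 xyz [ 0.007  -0.0001 -0.0037] turn [0.01 0.01 0.01]
8 xyz [ 0.007  -0.0001 -0.0037] turn [0.01 0.01 0.01]
9 xyz [ 0.007  -0.0001 -0.0037] turn [0.01 0.01 0.01]
```

Request:
{"name": "step_arm", "arguments": {
  "steps": [
    {"x": 0.004,"y": 0,"z": -0.0021,"ax": 0,"ay": 0,"az": 0,"claw": 0},
    {"x": 0.004,"y": 0,"z": -0.0021,"ax": 0,"ay": 0,"az": 0,"claw": 0},
    {"x": 0.004,"y": 0,"z": -0.0021,"ax": 0,"ay": 0,"az": 0,"claw": 0},
    {"x": 0.004,"y": 0,"z": -0.0021,"ax": 0,"ay": 0,"az": 0,"claw": 0},
    {"x": 0,"y": 0,"z": 0,"ax": 0,"ay": 0,"az": 0,"claw": 0}
  ]
}}

```text
time_s: 4.05
ee_pos: [0.5805, 0.1572, 0.0628]
eef_rot: [3.129, -1.078, 2.016]
force: [0.3, 0.3, 0.0]
grip_width: 0.0001
```

```bash
python3 rs.py;python3 -c "
from wr import *
shot('3')"
```

```text
rack xyz mm [-17.6  -1.8  62.8] F [0.3 0.3 0. ] t 4.05
```

View pics/w3.png

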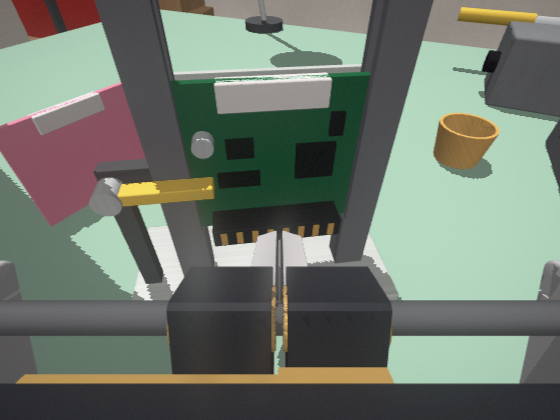

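```bash
cat > bd.py <<'E'
from wr import *
import sys
def measure(tag,doshot=True):
    if doshot: shot(tag)
    z=np.load(f'pics/w{tag}.npz');C=z['C'];c=z['c'].astype(int)
    from plan import RK
    L=loc(C.reshape(-1,3),*RK).reshape(C.shape)*1e3
    g=(c[...,1]>c[...,0]+15)&(c[...,1]>c[...,2]+8)&(abs(L[...,0])<9)&(abs(L[...,1])<49)&(L[...,2]>45)&(L[...,2]<320)
    wht=(c.min(-1)>120)&(abs(L[...,0])<9)&(abs(L[...,1])<40)&(L[...,2]>100)
    G=L[g];W=L[wht]
    print('green n',len(G),'z',np.percentile(G[:,2],[1,99]).round(1) if len(G) else '','white z',np.percentile(W[:,2],[2,98]).round(1) if len(W)else'', 'white y',np.percentile(W[:,1],[1,99]).round(1) if len(W) else '')
    for s in(-1,1):
        q=W[np.sign(W[:,1])==s]
        if len(q): print(' white side',s,np.percentile(q[:,2],[2,50,98]).round(1))
    yl=(c[...,0]>120)&(c[...,2]<60)&(c[...,1]>80)&(L[...,1]>30)&(L[...,1]<95)&(L[...,0]<0)&(L[...,0]>-35)&(L[...,2]>70)
    Y=L[yl]
    if len(Y)>20:
        print('latch n',len(Y),'slope',np.polyfit(Y[:,1],Y[:,2],1).round(3),'y',np.percentile(Y[:,1],[1,99]).round(1),'z',np.percentile(Y[:,2],[1,99]).round(1))
if __name__=='__main__': measure(sys.argv[1],len(sys.argv)<3)
E
python3 bd.py 2 x; python3 bd.py 3 x
```

```text
green n 12207 z [ 69.5 159.2] white z [144.4 159.4] white y [-29.5  27.9]
 white side -1 [144.5 158.7 159.4]
 white side 1 [144.3 158.6 159.4]
latch n 1015 slope [ -0.033 106.446] y [37.2 85.1] z [100.  107.6]
green n 14419 z [ 69.6 159.4] white z [144.2 159.5] white y [-29.8  28.3]
 white side -1 [144.2 153.8 159.5]
 white side 1 [144.2 153.3 159.5]
latch n 653 slope [  0.034 104.742] y [36.4 76.6] z [100.1 108.1]
```

```bash
python3 - <<'E'
from wr import *
from plan import RK
o=ctrl.get_obs(); print(o['ee_pos'],o['time_s'])
z=np.load('pics/w3.npz');C=z['C']
L=loc(C.reshape(-1,3),*RK).reshape(C.shape)*1e3
for v in range(200,300,6): print(v,[L[v,u].round(0).tolist() for u in (240,268,275,292)])
cv2.imwrite('pics/w3c.png',cv2.resize(z['c'][160:300,180:380,::-1],(800,560),interpolation=cv2.INTER_CUBIC))
print(vision.camera_params('wrist')['mount'][:3,3], np.linalg.inv(z['M'])[:3])
Tt=T(o['ee_pos'],o['eef_rot']); print(proj(vision.camera_params('wrist'),z['M'],o['ee_pos'][None]))
E
```

```text
[0.5804 0.1572 0.0624] 4.1
200 [[-3.0, 22.0, 80.0], [-2.0, 3.0, 78.0], [-2.0, -2.0, 77.0], [-4.0, -13.0, 78.0]]
206 [[-3.0, 22.0, 75.0], [-3.0, 3.0, 73.0], [-4.0, -2.0, 73.0], [-6.0, -13.0, 74.0]]
212 [[-6.0, 22.0, 73.0], [-8.0, 4.0, 73.0], [-9.0, -1.0, 73.0], [-11.0, -12.0, 73.0]]
218 [[-13.0, 23.0, 74.0], [-15.0, 5.0, 73.0], [-16.0, 0.0, 74.0], [-17.0, -11.0, 74.0]]
224 [[-18.0, 23.0, 73.0], [-20.0, 5.0, 73.0], [-21.0, 1.0, 73.0], [-22.0, -10.0, 73.0]]
230 [[-22.0, 23.0, 72.0], [-23.0, 6.0, 71.0], [-21.0, 1.0, 68.0], [-22.0, -10.0, 67.0]]
236 [[-23.0, 24.0, 68.0], [-45.0, 8.0, 89.0], [-44.0, 4.0, 87.0], [-45.0, -6.0, 87.0]]
242 [[-23.0, 24.0, 61.0], [-52.0, 8.0, 91.0], [-53.0, 5.0, 92.0], [-54.0, -4.0, 92.0]]
248 [[18.0, 26.0, 8.0], [-60.0, 9.0, 96.0], [-61.0, 6.0, 97.0], [-62.0, -3.0, 97.0]]
254 [[11.0, 26.0, 9.0], [-66.0, 10.0, 100.0], [-66.0, 7.0, 98.0], [-68.0, -1.0, 100.0]]
260 [[4.0, 27.0, 9.0], [-73.0, 11.0, 103.0], [-71.0, 7.0, 100.0], [-75.0, -0.0, 104.0]]
266 [[-1.0, 27.0, 9.0], [-78.0, 11.0, 106.0], [-77.0, 8.0, 103.0], [-80.0, 1.0, 106.0]]
272 [[-116.0, 22.0, 154.0], [-117.0, 15.0, 155.0], [-82.0, 9.0, 106.0], [-118.0, 9.0, 154.0]]
278 [[-119.0, 22.0, 155.0], [-120.0, 15.0, 156.0], [-87.0, 9.0, 109.0], [-121.0, 10.0, 156.0]]
284 [[-121.0, 22.0, 157.0], [-123.0, 15.0, 158.0], [-92.0, 10.0, 112.0], [-123.0, 10.0, 157.0]]
290 [[-123.0, 22.0, 157.0], [-125.0, 16.0, 159.0], [-121.0, 14.0, 153.0], [-126.0, 10.0, 159.0]]
296 [[-126.0, 22.0, 159.0], [-127.0, 16.0, 160.0], [-123.0, 14.0, 152.0], [-128.0, 11.0, 160.0]]
[ 0.0678  0.001  -0.2052] [[ 0.9064  0.4224  0.0054 -0.5936]
 [-0.2859  0.604   0.7439  0.0071]
 [ 0.311  -0.6758  0.6682 -0.3316]]
[[277.8429 231.5188]]
```

View pics/w3c.png

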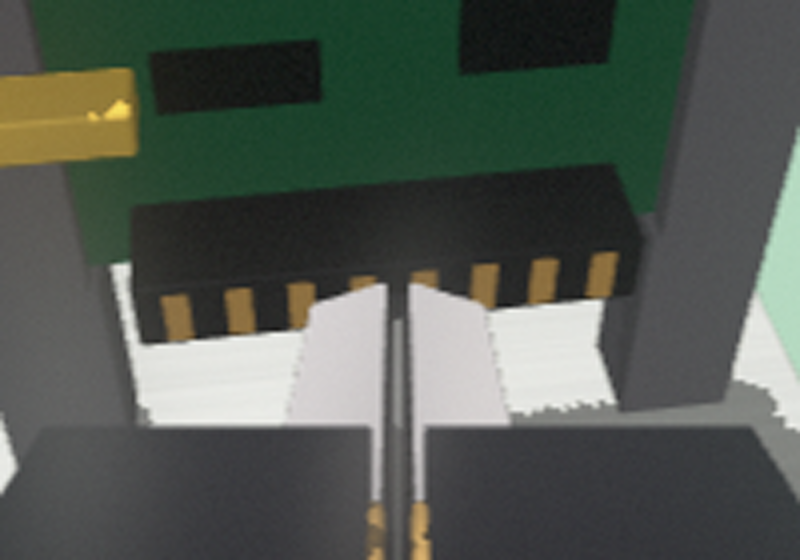

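```bash
python3 - <<'E'
from wr import *
from plan import RK
z=np.load('pics/w3.npz');C=z['C']
L=loc(C.reshape(-1,3),*RK).reshape(C.shape)*1e3
z2=np.load('pics/w2.npz');o=None
for v in range(228,242): print(v,[L[v,u].round(1).tolist() for u in (262,268,272,275,285,290)])
# w2: tool coords
Mi=np.linalg.inv(z2['M']);mt=vision.camera_params('wrist')['mount']
Ct=(z2['C'].reshape(-1,3)@Mi[:3,:3].T+Mi[:3,3])@mt[:3,:3].T+mt[:3,3]; Ct=Ct.reshape(420,560,3)*1e3
print('w2 tool coords')
for v in range(228,270,3): print(v,[Ct[v,u].round(1).tolist() for u in (262,268,275,285,290)])
E
```

```text
228 [[-22.3, 9.3, 72.1], [-22.8, 5.5, 72.2], [-22.4, 2.8, 71.4], [-21.7, 0.8, 70.3], [-22.7, -5.6, 70.6], [-22.4, -9.0, 69.7]]
229 [[-21.6, 9.2, 70.5], [-22.5, 5.4, 70.9], [-22.4, 2.9, 70.5], [-22.0, 0.8, 69.8], [-23.3, -5.5, 70.2], [-22.3, -9.0, 68.7]]
230 [[-23.2, 9.4, 71.3], [-23.2, 5.5, 70.8], [-23.8, 3.0, 71.1], [-21.3, 0.8, 68.1], [-23.6, -5.5, 69.6], [-22.7, -8.9, 68.2]]
231 [[-21.4, 9.3, 68.5], [-23.0, 5.5, 69.6], [-36.8, 4.5, 83.9], [-36.4, 2.7, 83.2], [-36.7, -3.2, 82.7], [-22.3, -9.1, 66.8]]
232 [[-22.7, 9.4, 68.9], [-22.6, 5.5, 68.3], [-37.6, 4.6, 83.9], [-38.4, 3.0, 84.4], [-38.6, -2.9, 83.9], [-22.2, -9.1, 65.8]]
233 [[-22.4, 9.4, 67.7], [-39.8, 7.2, 85.7], [-39.5, 4.8, 85.0], [-40.9, 3.3, 86.3], [-40.3, -2.6, 84.8], [-40.8, -5.4, 85.0]]
234 [[-41.1, 10.7, 86.8], [-40.8, 7.3, 85.9], [-41.0, 5.0, 85.9], [-41.2, 3.3, 85.8], [-41.1, -2.5, 84.9], [-43.0, -5.0, 86.5]]
235 [[-41.5, 10.8, 86.4], [-42.5, 7.5, 87.0], [-42.5, 5.2, 86.6], [-42.8, 3.5, 86.8], [-43.2, -2.1, 86.3], [-44.4, -4.8, 87.2]]
236 [[-43.2, 10.9, 87.4], [-45.0, 7.7, 88.9], [-43.8, 5.4, 87.3], [-44.0, 3.7, 87.
[... 1458 characters left out ...]
9.1, -4.7, -55.9], [8.7, -1.2, -54.7], [8.6, 3.8, -54.7], [8.9, 6.3, -55.2]]
252 [[9.1, -7.5, -59.7], [8.6, -4.6, -58.5], [8.5, -1.2, -58.4], [9.2, 3.7, -59.9], [8.9, 6.1, -59.2]]
255 [[9.2, -7.3, -63.9], [8.7, -4.5, -62.5], [7.5, -1.2, -59.8], [8.7, 3.6, -62.6], [8.7, 6.0, -62.5]]
258 [[9.0, -7.1, -67.0], [8.8, -4.3, -66.4], [7.7, -1.1, -63.8], [9.1, 3.6, -67.0], [9.6, 5.8, -68.2]]
261 [[9.3, -6.9, -70.9], [9.4, -4.2, -71.2], [7.5, -1.1, -66.8], [9.0, 3.5, -70.3], [9.3, 5.8, -71.0]]
264 [[8.7, -6.8, -72.9], [8.9, -4.1, -73.5], [7.4, -1.0, -70.0], [8.7, 3.5, -73.0], [9.2, 5.7, -74.0]]
267 [[32.9, -3.5, -129.0], [33.4, -1.9, -130.1], [7.3, -1.0, -73.1], [9.1, 3.4, -77.0], [32.7, 3.7, -128.5]]
```

```bash
python3 - <<'E'
from wr import *
from plan import *
p=vision.camera_params('side');M=campose(p)
img=cv2.imread('pics/side1.png')
Tr=T([.569,.172,0],[0,0,2.146])
tcp=w(Tr,[-.0841,.0037,.0476]); zz=np.array([-.3734,.8016,-.4669])
for s in(0,.027,.05): 
    q=proj(p,M,(tcp-s*zz)[None])[0]; print(s,q)
k=8;u0,v0=255,165
big=cv2.resize(img[v0:v0+60,u0:u0+90],None,fx=k,fy=k,interpolation=cv2.INTER_CUBIC)
for s,c in((0,(0,0,255)),(.027,(255,0,0))):
    q=(proj(p,M,(tcp-s*zz)[None])[0]-[u0-.5,v0-.5])*k; cv2.circle(big,tuple(int(x) for x in q),4,c,-1)
cv2.imwrite('pics/tip.png',big)
E
```

```text
0 [277.7094 194.1586]
0.027 [284.1156 193.726 ]
0.05 [289.7377 193.3463]
```

View pics/tip.png

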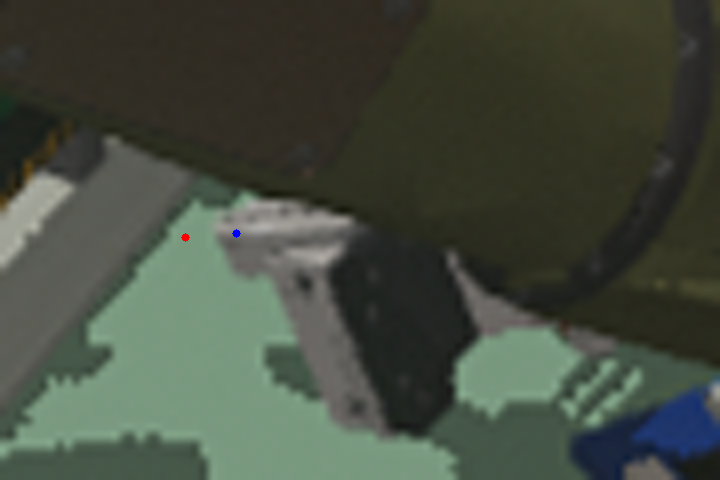

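```bash
cat >> tgt.py <<'E'
def pushe(x,z,**k):
    p,R=push(x,z,**k); return p+.026*R[:,2],R
E
python3 rs.py; python3 - <<'E'
from tgt import *
p,R=pushe(-.040,.036); rows(p,R,5)
p2,R=pushe(-.012,.036); print(R.T@(p2-p))
E
```

```text
rack xyz mm [-17.5  -1.7  62.4] F [0.6 0.  0.2] t 4.1
0 xyz [-0.0068  0.0003  0.0037] turn [0.05 0.04 0.04]
1 xyz [-0.0068  0.0003  0.0037] turn [0.05 0.04 0.04]
2 xyz [-0.0068  0.0003  0.0037] turn [0.05 0.04 0.04]
3 xyz [-0.0068  0.0003  0.0037] turn [0.05 0.04 0.04]
4 xyz [-0.0068  0.0003  0.0037] turn [0.05 0.04 0.04]
[ 0.013  -0.0039  0.0245]
```

Request:
{"name": "step_arm", "arguments": {
  "steps": [
    {"x": -0.0085,"y": 0,"z": 0.0045,"ax": 0,"ay": 0,"az": 0,"claw": 0},
    {"x": -0.0085,"y": 0,"z": 0.0045,"ax": 0,"ay": 0,"az": 0,"claw": 0},
    {"x": -0.0085,"y": 0,"z": 0.0045,"ax": 0,"ay": 0,"az": 0,"claw": 0},
    {"x": -0.0085,"y": 0,"z": 0.0045,"ax": 0,"ay": 0,"az": 0,"claw": 0},
    {"x": 0,"y": 0,"z": 0,"ax": 0,"ay": 0,"az": 0,"claw": 0}
  ]
}}

```text
time_s: 4.52
ee_pos: [0.5802, 0.1569, 0.0186]
eef_rot: [3.133, -1.079, 2.012]
force: [-0.5, -0.4, -1.1]
grip_width: 0.0004
```

```bash
python3 rs.py; python3 - <<'E'
from tgt import *
p,R=pushe(-.012,.036); rows(p,R,2)
from wr import *
shot('4')
c,d=vision.camera('side'); cv2.imwrite('pics/side4.png',cv2.resize(c[140:240,220:340,::-1],(720,600),interpolation=cv2.INTER_CUBIC))
E
```

```text
rack xyz mm [-17.7  -1.3  18.6] F [-0.5 -0.4 -1.1] t 4.52
0 xyz [ 0.009  -0.0011  0.0113] turn [0.12 0.09 0.06]
1 xyz [ 0.009  -0.001   0.0113] turn [0.12 0.09 0.06]
```

View pics/w4.png

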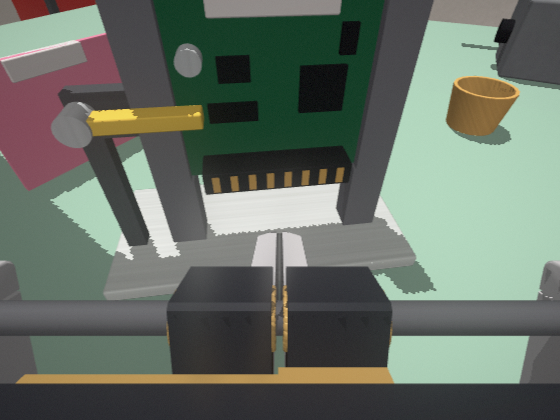

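View pics/side4.png

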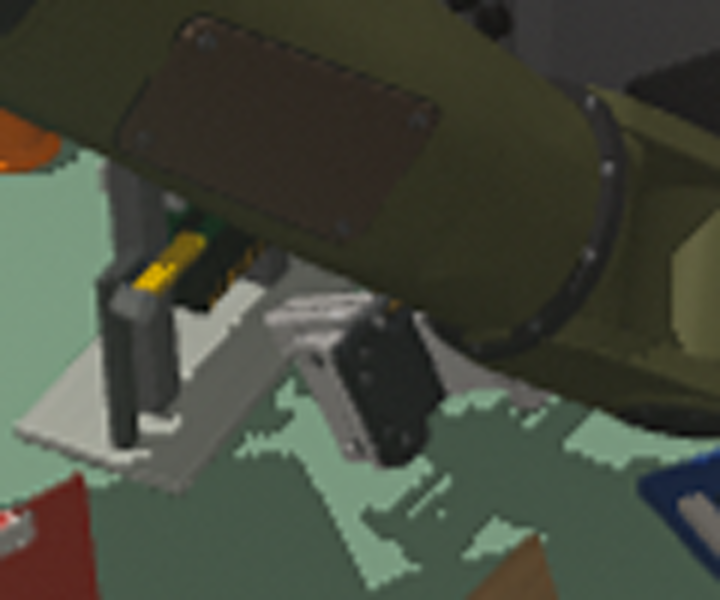

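Request:
{"name": "step_arm", "arguments": {
  "steps": [
    {"x": 0.008,"y": -0.001,"z": 0.01,"ax": 0,"ay": 0,"az": 0,"claw": 0},
    {"x": 0.008,"y": -0.001,"z": 0.01,"ax": 0,"ay": 0,"az": 0,"claw": 0},
    {"x": 0,"y": 0,"z": 0,"ax": 0,"ay": 0,"az": 0,"claw": 0}
  ]
}}

```text
time_s: 4.87
ee_pos: [0.5686, 0.179, 0.0254]
eef_rot: [3.128, -1.078, 2.015]
force: [1.4, -0.1, -0.2]
grip_width: 0.0002
```

```bash
python3 rs.py; python3 - <<'E'
from tgt import *
p,R=pushe(-.012,.040); rows(p,R,1)
E
```

```text
rack xyz mm [ 7.2 -3.6 25.4] F [ 1.4 -0.1 -0.2] t 4.87
0 xyz [ 0.0037 -0.0009  0.0019] turn [0.36 0.23 0.22]
```

Request:
{"name": "step_arm", "arguments": {
  "steps": [
    {"x": 0.006,"y": -0.003,"z": 0,"ax": 0.3,"ay": 0.2,"az": 0.2,"claw": 0},
    {"x": 0.004,"y": 0,"z": -0.002,"ax": 0,"ay": 0,"az": 0,"claw": 0},
    {"x": 0.004,"y": 0,"z": -0.002,"ax": 0,"ay": 0,"az": 0,"claw": 0},
    {"x": 0.004,"y": 0,"z": -0.002,"ax": 0,"ay": 0,"az": 0,"claw": 0},
    {"x": 0,"y": 0,"z": 0,"ax": 0,"ay": 0,"az": 0,"claw": 0}
  ]
}}

```text
time_s: 5.28
ee_pos: [0.5652, 0.1791, 0.0465]
eef_rot: [3.139, -1.08, 2.009]
force: [-0.3, -2.1, -1.4]
grip_width: 0.0005
```

```bash
python3 rs.py; python3 bd.py 5; python3 rs.py; python3 - <<'E'
from tgt import *
p,R=pushe(-.012,.12); rows(p,R,15)
E
```

```text
rack xyz mm [ 9.1 -0.8 46.5] F [-0.3 -2.1 -1.4] t 5.28
green n 24817 z [ 86.7 173.8] white z [157.6 173.8] white y [-31.4  35.9]
 white side -1 [158.1 166.8 173.3]
 white side 1 [148.  167.1 173.9]
latch n 25 slope [ -0.172 110.009] y [36.  41.1] z [ 91.  107.4]
rack xyz mm [ 9.2 -0.8 46.1] F [ 0.  -0.1 -1.4] t 5.33
0 xyz [ 0.0037  0.0001 -0.0018] turn [0.   0.01 0.  ]
1 xyz [ 0.0037  0.0001 -0.0018] turn [0.   0.01 0.  ]
2 xyz [ 0.0037  0.0001 -0.0018] turn [0.   0.01 0.  ]
3 xyz [ 0.0037  0.0001 -0.0018] turn [0.   0.01 0.  ]
4 xyz [ 0.0037  0.0001 -0.0018] turn [0.   0.01 0.  ]
5 xyz [ 0.0037  0.0001 -0.0018] turn [0.   0.01 0.  ]
6 xyz [ 0.0037  0.0001 -0.0018] turn [0.   0.01 0.  ]
7 xyz [ 0.0037  0.0001 -0.0018] turn [0.   0.01 0.  ]
8 xyz [ 0.0037  0.0001 -0.0018] turn [0.   0.01 0.  ]
9 xyz [ 0.0037  0.0001 -0.0018] turn [0.   0.01 0.  ]
10 xyz [ 0.0037  0.0001 -0.0018] turn [0.   0.01 0.  ]
11 xyz [ 0.0037  0.0001 -0.0018] turn [0.   0.01 0.  ]
12 xyz [ 0.0037  0.0001 -0.0018] turn [0.   0.01 0.  ]
13 xyz [ 0.0037  0.0001 -0.0018] turn [0.   0.01 0.  ]
14 xyz [ 0.0037  0.0001 -0.0018] turn [0.   0.01 0.  ]
```

View pics/w5.png

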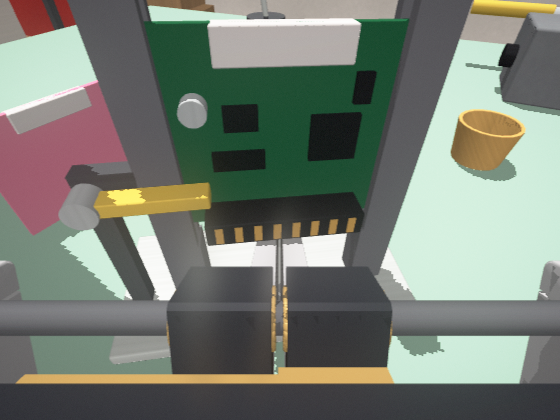

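Request:
{"name": "step_arm", "arguments": {
  "steps": [
    {"x": 0.004,"y": 0,"z": -0.002,"ax": 0,"ay": 0,"az": 0,"claw": 0},
    {"x": 0.004,"y": 0,"z": -0.002,"ax": 0,"ay": 0,"az": 0,"claw": 0},
    {"x": 0.004,"y": 0,"z": -0.002,"ax": 0,"ay": 0,"az": 0,"claw": 0},
    {"x": 0.004,"y": 0,"z": -0.002,"ax": 0,"ay": 0,"az": 0,"claw": 0},
    {"x": 0,"y": 0,"z": 0,"ax": 0,"ay": 0,"az": 0,"claw": 0}
  ]
}}

```text
time_s: 5.75
ee_pos: [0.5651, 0.1791, 0.0653]
eef_rot: [3.141, -1.08, 2.007]
force: [0.7, -0.1, -1.6]
grip_width: 0.0006
```

```bash
python3 rs.py; python3 bd.py 6
```

```text
rack xyz mm [ 9.2 -0.7 65.3] F [ 0.7 -0.1 -1.6] t 5.75
green n 25327 z [106.3 192.4] white z [176.4 192.5] white y [-30.9  36.3]
 white side -1 [176.9 185.3 192.1]
 white side 1 [166.6 185.8 192.6]
latch n 21 slope [  4.832 -65.941] y [36.5 37.2] z [110.3 114.5]
```

Request:
{"name": "step_arm", "arguments": {
  "steps": [
    {"x": 0.004,"y": 0,"z": -0.002,"ax": 0,"ay": 0,"az": 0,"claw": 0},
    {"x": 0.004,"y": 0,"z": -0.002,"ax": 0,"ay": 0,"az": 0,"claw": 0},
    {"x": 0.004,"y": 0,"z": -0.002,"ax": 0,"ay": 0,"az": 0,"claw": 0},
    {"x": 0.004,"y": 0,"z": -0.002,"ax": 0,"ay": 0,"az": 0,"claw": 0},
    {"x": 0,"y": 0,"z": 0,"ax": 0,"ay": 0,"az": 0,"claw": 0}
  ]
}}

```text
time_s: 6.22
ee_pos: [0.5646, 0.1796, 0.0841]
eef_rot: [-3.14, -1.08, 2.005]
force: [1.2, -0.4, -2.6]
grip_width: 0.0003
```

```bash
python3 rs.py; python3 bd.py 7
```

```text
rack xyz mm [ 9.9 -0.6 84.1] F [ 1.2 -0.4 -2.6] t 6.22
green n 25517 z [125.5 211.7] white z [195.9 211.7] white y [-28.4  36.7]
 white side -1 [196.5 205.  211.8]
 white side 1 [184.9 204.8 211.5]
```

View pics/w7.png

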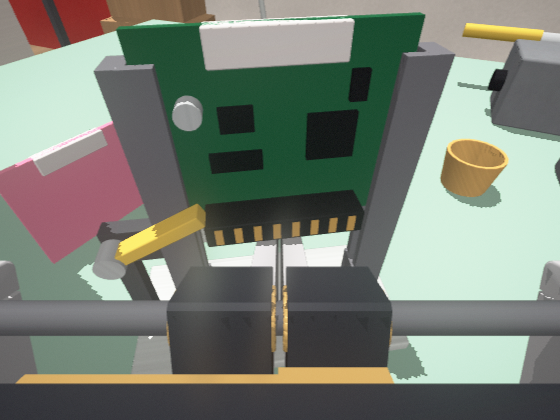

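Request:
{"name": "step_arm", "arguments": {
  "steps": [
    {"x": 0.004,"y": 0,"z": -0.002,"ax": 0,"ay": 0,"az": 0,"claw": 0},
    {"x": 0.004,"y": 0,"z": -0.002,"ax": 0,"ay": 0,"az": 0,"claw": 0},
    {"x": 0.004,"y": 0,"z": -0.002,"ax": 0,"ay": 0,"az": 0,"claw": 0},
    {"x": 0.004,"y": 0,"z": -0.002,"ax": 0,"ay": 0,"az": 0,"claw": 0},
    {"x": 0,"y": 0,"z": 0,"ax": 0,"ay": 0,"az": 0,"claw": 0}
  ]
}}

```text
time_s: 6.68
ee_pos: [0.5642, 0.18, 0.1034]
eef_rot: [-3.139, -1.08, 2.003]
force: [-0.6, -1.3, -2.3]
grip_width: 0.0005
```

```bash
python3 rs.py; python3 bd.py 8
```

```text
rack xyz mm [ 10.5  -0.5 103.4] F [-0.6 -1.3 -2.3] t 6.68
green n 25886 z [142.5 231.1] white z [205.1 230.7] white y [-32.3  37.6]
 white side -1 [214.6 223.  230. ]
 white side 1 [203.  223.4 230.9]
```

View pics/w8.png

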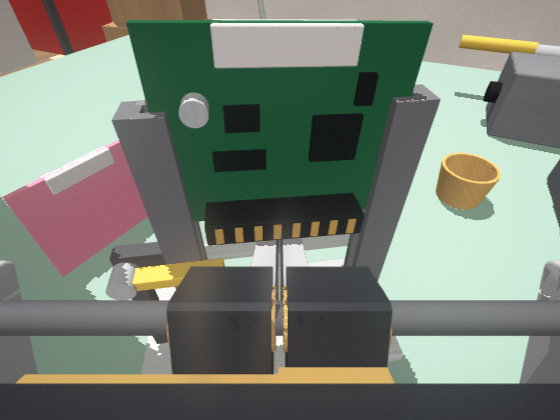

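Request:
{"name": "step_arm", "arguments": {
  "steps": [
    {"x": -0.004,"y": 0,"z": 0.002,"ax": 0,"ay": 0,"az": 0,"claw": 0},
    {"x": -0.004,"y": 0,"z": 0.002,"ax": 0,"ay": 0,"az": 0,"claw": 0},
    {"x": -0.003,"y": 0,"z": 0.0015,"ax": 0,"ay": 0,"az": 0,"claw": 0},
    {"x": -0.003,"y": 0,"z": 0.0015,"ax": 0,"ay": 0,"az": 0,"claw": 0},
    {"x": 0,"y": 0,"z": 0,"ax": 0,"ay": 0,"az": 0,"claw": 0}
  ]
}}

```text
time_s: 7.15
ee_pos: [0.564, 0.1798, 0.0854]
eef_rot: [-3.137, -1.082, 2.002]
force: [0.1, 0.6, -1.4]
grip_width: -0.0001
```

```bash
python3 rs.py; python3 bd.py 9
```

```text
rack xyz mm [10.4 -0.2 85.4] F [ 0.1  0.6 -1.4] t 7.15
green n 25471 z [124.8 213.2] white z [187.7 213. ] white y [-31.6  36.4]
 white side -1 [196.9 205.7 212.3]
 white side 1 [186.8 206.1 213.1]
```

Down a further ~15 mm so the board sits on the bar.

Request:
{"name": "step_arm", "arguments": {
  "steps": [
    {"x": -0.003,"y": 0,"z": 0.0015,"ax": 0,"ay": 0,"az": 0,"claw": 0},
    {"x": -0.003,"y": 0,"z": 0.0015,"ax": 0,"ay": 0,"az": 0,"claw": 0},
    {"x": -0.003,"y": 0,"z": 0.0015,"ax": 0,"ay": 0,"az": 0,"claw": 0},
    {"x": -0.003,"y": 0,"z": 0.0015,"ax": 0,"ay": 0,"az": 0,"claw": 0},
    {"x": 0,"y": 0,"z": 0,"ax": 0,"ay": 0,"az": 0,"claw": 0}
  ]
}}

```text
time_s: 7.62
ee_pos: [0.5642, 0.1796, 0.0712]
eef_rot: [-3.139, -1.082, 2.003]
force: [-1.2, -0.6, -0.6]
grip_width: 0.0002
```

```bash
python3 rs.py; python3 bd.py 10
```

```text
rack xyz mm [10.1 -0.3 71.2] F [-1.2 -0.6 -0.6] t 7.62
green n 27908 z [118.3 205.2] white z [189.7 205.8] white y [-31.4  36.2]
 white side -1 [190.2 198.3 205.3]
 white side 1 [180.4 198.7 206. ]
```

View pics/w10.png

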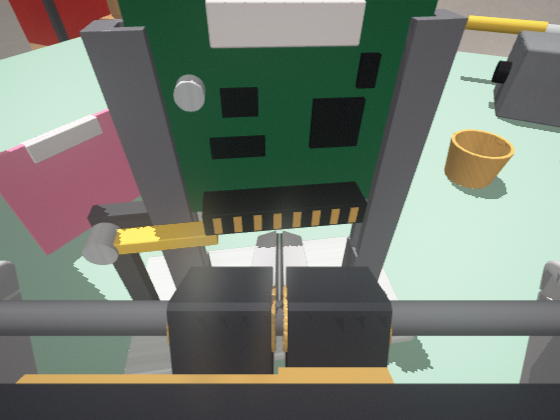

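Request:
{"name": "step_arm", "arguments": {
  "steps": [
    {"x": -0.008,"y": 0.002,"z": -0.012,"ax": 0,"ay": 0,"az": 0,"claw": 0},
    {"x": -0.01,"y": 0.003,"z": -0.02,"ax": 0,"ay": 0,"az": 0,"claw": 0},
    {"x": -0.01,"y": 0.003,"z": -0.022,"ax": 0,"ay": 0,"az": 0,"claw": 0},
    {"x": 0,"y": 0,"z": 0,"ax": 0,"ay": 0,"az": 0,"claw": 0}
  ]
}}

```text
time_s: 8.0
ee_pos: [0.598, 0.127, 0.0731]
eef_rot: [-3.14, -1.082, 2.007]
force: [-0.2, -0.6, -0.5]
grip_width: 0.0005
```

```bash
python3 rs.py; python3 bd.py 11
```

```text
rack xyz mm [-52.4   0.1  73.1] F [-0.2 -0.6 -0.5] t 8.0
green n 16016 z [117.1 197. ] white z [190.7 198.2] white y [-30.7  26.3]
 white side -1 [190.6 194.3 197.8]
 white side 1 [191.3 194.8 198.4]
latch n 942 slope [ -0.106 111.514] y [33.7 85.4] z [ 99.9 117.1]
```

View pics/w11.png

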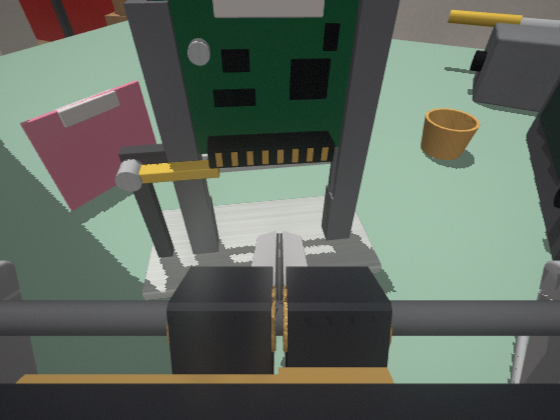

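```bash
cat >> tgt.py <<'E'
def down(x,y,z,sg):
    return w(Tr,[x,y,z]),Rzy([0,0,-1],sg*X)
E
python3 - <<'E'
from tgt import *
o=obs();k=fitk()
for sg in(1,-1):
  for x,y,z in((-.08,0,.33),(0,0,.28),(0,0,.20)):
    p,R=down(x,y,z,sg); q,c=ik(p,R,o['qpos'],k); print(sg,x,z,q,f'{c:.1e}')
  print(np.degrees(Ro.from_matrix(Ro.from_euler('xyz',o['eef_rot']).as_matrix().T@R).magnitude()))
  # stand pose
  Ts=standT();Xs=Ts[:3,0]; zd=-(np.array([0,0,1])*np.cos(.349)+Xs*np.sin(.349))
  p=w(Ts,[0,0,.035])-zd*.085; R=Rzy(zd,sg*Xs); 
  for h in (0,.15):
    q,c=ik(p+[0,0,h],R,o['qpos'],k); print('stand',q,f'{c:.1e}')
E
```

```text
1 -0.08 0.33 [ 0.109   0.4169  1.0226 -0.      1.7021 -2.038 ] 3.6e-25
1 0 0.28 [ 0.2301  0.3517  1.2223 -0.      1.5677 -1.9169] 2.2e-21
1 0 0.2 [ 0.2301  0.3858  1.3574 -0.      1.3984 -1.9169] 2.2e-23
111.52343155064452
stand [-0.1445  0.244   1.7958 -0.3661  0.9442 -1.9367] 1.4e-31
stand [-0.1445  0.1059  1.5957 -0.3091  1.2637 -2.0616] 2.0e-29
-1 -0.08 0.33 [0.109  0.4169 1.0226 0.     1.7021 1.1036] 8.4e-21
-1 0 0.28 [0.2301 0.3517 1.2223 0.     1.5677 1.2247] 1.4e-24
-1 0 0.2 [0.2301 0.3858 1.3574 0.     1.3984 1.2247] 2.7e-19
99.449080389129
stand [-0.1445  0.244   1.7958 -0.3661  0.9442  1.2049] 1.4e-19
stand [-0.1445  0.1059  1.5957 -0.3091  1.2637  1.08  ] 7.8e-22
```

```bash
python3 - <<'E'
from tgt import *
p,R=push(-.1,.22); rows(p,R,4)
p,R=down(-.09,0,.36,-1); 
o=dict(obs()); p0,R0=push(-.1,.22); o['ee_pos']=p0; o['eef_rot']=Ro.from_matrix(R0).as_euler('xyz')
rows(p,R,15,o)
E
```

```text
0 xyz [ 0.0268  0.0017 -0.028 ] turn [-0.03 -0.01 -0.  ]
1 xyz [ 0.0268  0.0017 -0.0281] turn [-0.03 -0.01 -0.  ]
2 xyz [ 0.0268  0.0017 -0.0281] turn [-0.03 -0.01 -0.  ]
3 xyz [ 0.0268  0.0017 -0.0281] turn [-0.03 -0.01 -0.  ]
0 xyz [ 0.0086 -0.0001 -0.0038] turn [-2.94 -3.38  4.89]
1 xyz [ 0.0083 -0.0006 -0.0043] turn [-2.94 -3.38  4.89]
2 xyz [ 0.0079 -0.0011 -0.0048] turn [-2.94 -3.38  4.89]
3 xyz [ 0.0075 -0.0015 -0.0054] turn [-2.94 -3.38  4.89]
4 xyz [ 0.0071 -0.0018 -0.0059] turn [-2.94 -3.38  4.89]
5 xyz [ 0.0065 -0.0021 -0.0064] turn [-2.94 -3.38  4.89]
6 xyz [ 0.006  -0.0023 -0.0068] turn [-2.94 -3.38  4.89]
7 xyz [ 0.0053 -0.0024 -0.0073] turn [-2.94 -3.38  4.89]
8 xyz [ 0.0047 -0.0024 -0.0077] turn [-2.94 -3.38  4.89]
9 xyz [ 0.004  -0.0024 -0.0081] turn [-2.94 -3.38  4.89]
10 xyz [ 0.0033 -0.0023 -0.0084] turn [-2.94 -3.38  4.89]
11 xyz [ 0.0026 -0.0021 -0.0087] turn [-2.94 -3.38  4.89]
12 xyz [ 0.002  -0.0018 -0.009 ] turn [-2.94 -3.38  4.89]
13 xyz [ 0.0013 -0.0015 -0.0091] turn [-2.94 -3.38  4.89]
14 xyz [ 0.0006 -0.0011 -0.0093] turn [-2.94 -3.38  4.89]
```

Request:
{"name": "step_arm", "arguments": {
  "steps": [
    {"x": 0.027,"y": 0.002,"z": -0.028,"ax": 0,"ay": 0,"az": 0,"claw": 0},
    {"x": 0.027,"y": 0.002,"z": -0.028,"ax": 0,"ay": 0,"az": 0,"claw": 0},
    {"x": 0.027,"y": 0.002,"z": -0.028,"ax": 0,"ay": 0,"az": 0,"claw": 0},
    {"x": 0.015,"y": 0,"z": -0.015,"ax": -3,"ay": -3.4,"az": 4.8,"claw": 0.05},
    {"x": 0.009,"y": 0,"z": -0.004,"ax": -3,"ay": -3.4,"az": 4.8,"claw": 0.05}
  ]
}}

```text
time_s: 8.47
ee_pos: [0.6192, 0.0957, 0.2124]
eef_rot: [-2.962, -0.954, 1.685]
force: [0.5, 0.2, 0.2]
grip_width: 0.0102
```

```bash
python3 rs.py; python3 - <<'E'
from tgt import *
p,R=down(-.09,0,.36,-1); rows(p,R,13)
E
```

```text
rack xyz mm [-90.2  -0.6 212.4] F [0.5 0.2 0.2] t 8.47
0 xyz [ 0.0093 -0.0012 -0.0065] turn [-2.99 -3.36  4.86]
1 xyz [ 0.0087 -0.0016 -0.0071] turn [-2.99 -3.36  4.86]
2 xyz [ 0.0082 -0.002  -0.0077] turn [-2.99 -3.36  4.86]
3 xyz [ 0.0075 -0.0022 -0.0082] turn [-2.99 -3.36  4.86]
4 xyz [ 0.0068 -0.0024 -0.0088] turn [-2.99 -3.36  4.86]
5 xyz [ 0.0061 -0.0025 -0.0093] turn [-2.99 -3.36  4.86]
6 xyz [ 0.0053 -0.0024 -0.0097] turn [-2.99 -3.36  4.86]
7 xyz [ 0.0045 -0.0023 -0.0101] turn [-2.99 -3.36  4.86]
8 xyz [ 0.0037 -0.0022 -0.0105] turn [-2.99 -3.36  4.86]
9 xyz [ 0.0029 -0.0019 -0.0108] turn [-2.99 -3.36  4.86]
10 xyz [ 0.0021 -0.0015 -0.011 ] turn [-2.99 -3.36  4.86]
11 xyz [ 0.0014 -0.0011 -0.0112] turn [-2.99 -3.36  4.86]
12 xyz [ 0.0006 -0.0006 -0.0113] turn [-2.99 -3.36  4.86]
```

Request:
{"name": "step_arm", "arguments": {
  "steps": [
    {"x": 0.0095,"y": -0.001,"z": -0.0065,"ax": -3,"ay": -3.4,"az": 4.9,"claw": 0.05},
    {"x": 0.009,"y": -0.0015,"z": -0.007,"ax": -3,"ay": -3.4,"az": 4.9,"claw": 0.05},
    {"x": 0.008,"y": -0.002,"z": -0.0075,"ax": -3,"ay": -3.4,"az": 4.9,"claw": 0.05},
    {"x": 0.0075,"y": -0.002,"z": -0.008,"ax": -3,"ay": -3.4,"az": 4.9,"claw": 0.05},
    {"x": 0.007,"y": -0.0025,"z": -0.009,"ax": -3,"ay": -3.4,"az": 4.9,"claw": 0.05}
  ]
}}

```text
time_s: 8.88
ee_pos: [0.6175, 0.0979, 0.2733]
eef_rot: [-2.892, -0.549, 1.179]
force: [1.1, -0.7, -0.2]
grip_width: 0.0436
```

Request:
{"name": "step_arm", "arguments": {
  "steps": [
    {"x": 0.006,"y": -0.0025,"z": -0.009,"ax": -3,"ay": -3.4,"az": 4.9,"claw": 0.05},
    {"x": 0.005,"y": -0.0025,"z": -0.0095,"ax": -3,"ay": -3.4,"az": 4.9,"claw": 0.05},
    {"x": 0.0045,"y": -0.0025,"z": -0.01,"ax": -3,"ay": -3.4,"az": 4.9,"claw": 0.05},
    {"x": 0.004,"y": -0.002,"z": -0.0105,"ax": -3,"ay": -3.4,"az": 4.9,"claw": 0.05},
    {"x": 0.003,"y": -0.002,"z": -0.011,"ax": -3,"ay": -3.4,"az": 4.9,"claw": 0.05}
  ]
}}

```text
time_s: 9.3
ee_pos: [0.614, 0.1022, 0.3365]
eef_rot: [-3.034, -0.167, 0.772]
force: [0.1, -0.2, -0.4]
grip_width: 0.0498
```

```bash
python3 rs.py; python3 st.py; python3 - <<'E'
from tgt import *
p,R=down(-.0,0,.34,-1); rows(p,R,6)
E
```

```text
rack xyz mm [-82.    0.2 336.5] F [ 0.1 -0.2 -0.4] t 9.3
9.3 q [0.0139 0.3677 1.0881 0.1935 1.6376 0.8214] p [0.614  0.1022 0.3365] z [ 0.0434  0.1925 -0.9803] y [ 0.7063 -0.6999 -0.1062] F [ 0.1 -0.2 -0.4] w 0.0498
0 xyz [ 0.0027 -0.0133  0.0013] turn [-1.18 -1.49  1.95]
1 xyz [ 0.0023 -0.0134  0.001 ] turn [-1.18 -1.49  1.95]
2 xyz [ 0.0019 -0.0135  0.0006] turn [-1.18 -1.49  1.95]
3 xyz [ 0.0014 -0.0136  0.0003] turn [-1.18 -1.49  1.95]
4 xyz [ 0.001  -0.0136  0.    ] turn [-1.18 -1.49  1.95]
5 xyz [ 0.0005 -0.0137 -0.0003] turn [-1.18 -1.49  1.95]
```

Request:
{"name": "step_arm", "arguments": {
  "steps": [
    {"x": 0.003,"y": -0.017,"z": 0.0015,"ax": -1.8,"ay": -2.2,"az": 2.9,"claw": 0.05},
    {"x": 0.002,"y": -0.017,"z": 0.001,"ax": -1.8,"ay": -2.2,"az": 2.9,"claw": 0.05},
    {"x": 0.0015,"y": -0.018,"z": 0.0005,"ax": -1.8,"ay": -2.2,"az": 2.9,"claw": 0.05},
    {"x": 0.001,"y": -0.018,"z": 0,"ax": -1.8,"ay": -2.2,"az": 2.9,"claw": 0.05},
    {"x": 0,"y": 0,"z": 0,"ax": 0,"ay": 0,"az": 0,"claw": 0.05}
  ]
}}

```text
time_s: 9.72
ee_pos: [0.5704, 0.1678, 0.3439]
eef_rot: [3.126, -0.002, 0.568]
force: [0.2, 0.1, 0.5]
grip_width: 0.05
```

```bash
python3 rs.py; python3 st.py; python3 - <<'E'
from tgt import *
from wr import shot
shot('12')
p,R=down(-.0,0,.30,-1); rows(p,R,2)
E
```

```text
rack xyz mm [ -3.1   1.  343.9] F [0.2 0.1 0.5] t 9.72
9.72 q [ 0.2316  0.3432  1.0911 -0.0142  1.7005  1.2329] p [0.5704 0.1678 0.3439] z [ 0.0098 -0.0121 -0.9999] y [ 0.5376 -0.8431  0.0155] F [0.2 0.1 0.5] w 0.05
0 xyz [ 0.0004 -0.0025  0.0219] turn [ 0.41 -0.09 -0.18]
1 xyz [ 0.0005 -0.0023  0.0219] turn [ 0.41 -0.09 -0.18]
```

View pics/w12.png

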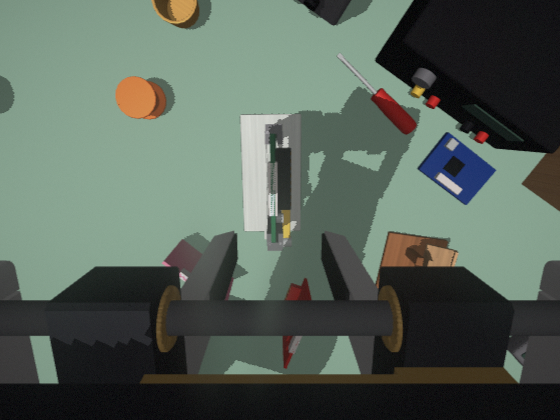

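```bash
python3 - <<'E'
from wr import *
from plan import RK
z=np.load('pics/w12.npz');C=z['C'];c=z['c'].astype(int)
Mi=np.linalg.inv(z['M']);mt=vision.camera_params('wrist')['mount']
Ct=((C.reshape(-1,3)@Mi[:3,:3].T+Mi[:3,3])@mt[:3,:3].T+mt[:3,3]).reshape(C.shape)*1e3
for v in range(228,262,4): print(v,[Ct[v,u].round(1).tolist() for u in (215,226,234,325,333,345)])
L=loc(C.reshape(-1,3),*RK).reshape(C.shape)*1e3
m=(L[...,2]>185)&(abs(L[...,0])<20)&(abs(L[...,1])<80)&(np.arange(420)[:,None]<270)
wh=m&(c.min(-1)>110); g=m&(c[...,1]>c[...,0]+12)
for n,k in(('white',wh),('green',g),('all',m)):
    q=L[k]; print(n,len(q),np.percentile(q,[3,50,97],axis=0).round(1).tolist() if len(q) else'')
cv2.imwrite('pics/w12c.png',cv2.resize(z['c'][100:260,220:320,::-1],(500,800)[:2] if 0 else (375,600),interpolation=cv2.INTER_CUBIC))
E
```

```text
228 [[-106.4, -114.8, 344.2], [-106.4, -95.0, 344.2], [-105.8, -80.3, 342.3], [-106.2, 83.3, 344.7], [-106.8, 98.0, 346.6], [-107.1, 119.9, 347.6]]
232 [[-112.6, -114.3, 340.2], [10.6, -30.6, -29.1], [-113.7, -80.7, 343.6], [10.8, 26.6, -29.3], [-114.1, 98.2, 345.7], [-114.9, 120.4, 348.2]]
236 [[10.5, -35.6, -35.9], [10.2, -29.7, -34.9], [9.1, -25.6, -31.6], [9.7, 26.1, -33.2], [10.9, 30.1, -36.5], [-122.5, 120.8, 348.0]]
240 [[10.2, -34.5, -41.5], [10.2, -28.6, -41.5], [8.1, -25.1, -35.5], [9.3, 25.4, -38.6], [10.3, 29.3, -41.5], [10.8, 35.5, -42.8]]
244 [[10.0, -33.5, -47.1], [10.6, -27.4, -48.7], [5.6, -25.2, -35.4], [8.9, 24.7, -43.9], [10.6, 28.1, -48.3], [10.0, 34.7, -46.8]]
248 [[10.5, -32.1, -54.0], [10.4, -26.6, -53.7], [4.0, -25.0, -37.3], [6.2, 24.9, -42.8], [10.9, 27.1, -54.9], [10.7, 33.2, -54.3]]
252 [[10.3, -31.2, -58.9], [9.1, -26.3, -55.8], [1.7, -25.1, -37.5], [4.1, 24.9, -43.4], [10.9, 26.2, -60.1], [10.4, 32.3, -58.8]]
256 [[10.5, -30.1, -64.2], [8.9, -25.6, -60.5], [-0.8, -25.2, -37.3], [2.3, 24.8, -44.4], [9.0, 26.2, -60.4], [10.6, 31.2, -64.3]]
260 [[10.6, -29.1, -69.3], [8.1, -25.1, -63.5], [-2.9, -25.2, -37.9], [0.4, 24.8, -45.5], [9.2, 25.3, -65.7], [10.5, 30.3, -68.7]]
white 615 [[-7.4, -70.3, 197.9], [3.9, 11.2, 204.1], [9.8, 69.0, 207.0]]
green 352 [[-0.5, -60.0, 188.3], [1.8, 5.3, 205.5], [6.3, 60.2, 208.1]]
all 1295 [[-7.5, -70.3, 189.7], [1.7, -6.8, 204.2], [8.9, 67.4, 207.4]]
```

View pics/w12c.png

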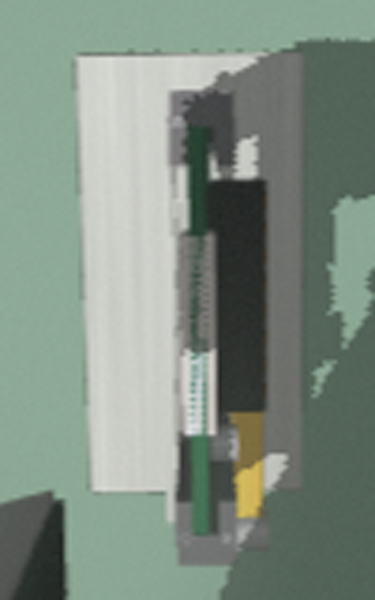

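```bash
python3 - <<'E'
from wr import *
from plan import *
o=ctrl.get_obs()
p=vision.camera_params('side');M=campose(p); c,d=vision.camera('side'); C=cloud(p,d,M)
R=Ro.from_euler('xyz',o['eef_rot']).as_matrix()
q=proj(p,M,o['ee_pos'][None])[0]; print(q)
u0,v0=int(q[0])-50,int(q[1])-60
k=7;big=cv2.resize(c[v0:v0+85,u0:u0+110,::-1],None,fx=k,fy=k,interpolation=cv2.INTER_CUBIC)
for s,cl in((0,(0,0,255)),(.019,(255,0,0))):
  for y in(-.025,0,.025):
    a=(proj(p,M,(o['ee_pos']-s*R[:,2]+y*R[:,1])[None])[0]-[u0-.5,v0-.5])*k; cv2.circle(big,tuple(int(x) for x in a),3,cl,-1)
cv2.imwrite('pics/tip2.png',big)
Ct=((C.reshape(-1,3)-o['ee_pos'])@R).reshape(C.shape)*1e3
m=(abs(Ct[...,1])<45)&(abs(Ct[...,0])<25)&(Ct[...,2]>-70)&(Ct[...,2]<20)
Q=Ct[m]; print(len(Q))
for y0,y1 in((-45,-20),(-20,20),(20,45)):
    q=Q[(Q[:,1]>y0)&(Q[:,1]<y1)]
    if len(q): print(y0,np.percentile(q,[2,50,98],axis=0).round(1).tolist())
E
```

```text
[250.6884  97.8586]
233
-45 [[-11.9, -38.5, -68.7], [-7.1, -27.8, -49.5], [7.8, -24.6, -27.4]]
20 [[-12.2, 24.3, -69.0], [-8.0, 34.0, -51.3], [8.5, 36.9, -31.4]]
```

View pics/tip2.png

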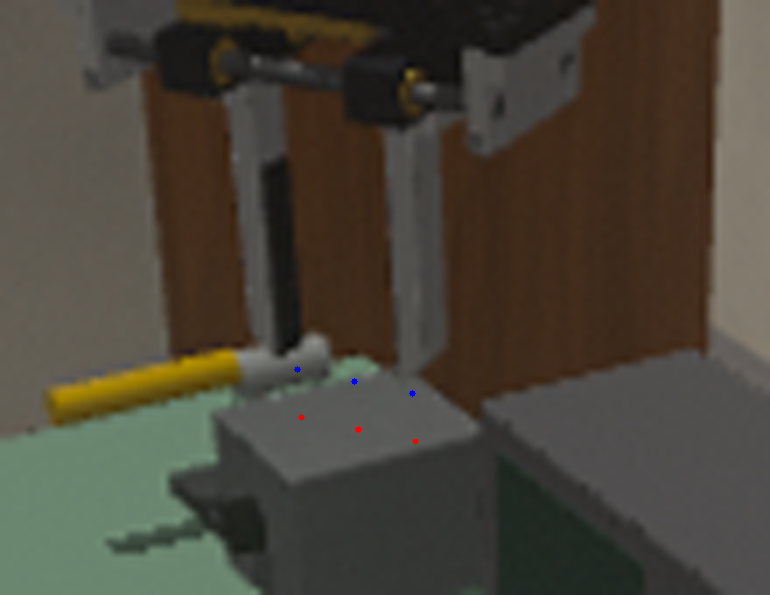

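```bash
python3 - <<'E'
from tgt import *
p,R=down(.0015,0,.20,-1); rows(p,R,5)
E
```

```text
0 xyz [ 0.0001 -0.0019  0.0287] turn [ 0.16 -0.04 -0.08]
1 xyz [ 0.0002 -0.0018  0.0287] turn [ 0.16 -0.04 -0.08]
2 xyz [ 0.0002 -0.0017  0.0287] turn [ 0.16 -0.04 -0.08]
3 xyz [ 0.0002 -0.0016  0.0287] turn [ 0.16 -0.04 -0.08]
4 xyz [ 0.0002 -0.0015  0.0287] turn [ 0.16 -0.04 -0.08]
```

Request:
{"name": "step_arm", "arguments": {
  "steps": [
    {"x": 0,"y": -0.002,"z": 0.026,"ax": 0.3,"ay": 0,"az": -0.2,"claw": 0.05},
    {"x": 0,"y": -0.002,"z": 0.026,"ax": 0.3,"ay": 0,"az": -0.1,"claw": 0.05},
    {"x": 0,"y": -0.002,"z": 0.026,"ax": 0.2,"ay": 0,"az": -0.1,"claw": 0.05},
    {"x": 0,"y": -0.001,"z": 0.026,"ax": 0,"ay": 0,"az": 0,"claw": 0.05},
    {"x": 0,"y": 0,"z": 0,"ax": 0,"ay": 0,"az": 0,"claw": 0.05}
  ]
}}

```text
time_s: 10.23
ee_pos: [0.5691, 0.1683, 0.2364]
eef_rot: [-3.138, -0.01, 0.579]
force: [-0.1, 0.0, -0.8]
grip_width: 0.0502
```

```bash
python3 rs.py; python3 - <<'E'
from tgt import *
from wr import *
shot('13')
p,R=down(.0015,0,.157,-1); rows(p,R,3)
z=np.load('pics/w13.npz');C=z['C'];c=z['c'].astype(int)
L=loc(C.reshape(-1,3),*RK).reshape(C.shape)*1e3
m=(L[...,2]>185)&(abs(L[...,0])<20)&(abs(L[...,1])<80)&(np.arange(420)[:,None]<270)
for a,b in((-30,-20),(-20,-10),(-10,0),(0,10),(10,20),(20,30)):
    q=L[m&(L[...,1]>a)&(L[...,1]<b)&(L[...,2]>200)]; print(a,len(q),np.percentile(q,[3,50,97],axis=0).round(1)[:,[0,2]].tolist() if len(q) else'')
E
```

```text
rack xyz mm [ -2.1   1.8 236.4] F [-0.1  0.  -0.8] t 10.23
0 xyz [ 0.0001 -0.0013  0.0275] turn [-0.05 -0.25  0.06]
1 xyz [ 0.0002 -0.0013  0.0275] turn [-0.05 -0.25  0.06]
2 xyz [ 0.0003 -0.0013  0.0275] turn [-0.05 -0.25  0.06]
-30 185 [[-2.7, 203.8], [1.8, 205.1], [7.1, 206.4]]
-20 178 [[-2.8, 204.1], [2.2, 205.4], [7.1, 206.6]]
-10 165 [[-2.8, 204.3], [1.7, 205.8], [6.3, 206.9]]
0 163 [[-2.9, 204.4], [1.7, 206.0], [6.4, 207.4]]
10 158 [[-2.9, 202.5], [1.7, 206.1], [6.4, 207.5]]
20 123 [[-3.0, 201.7], [1.7, 206.5], [6.4, 207.8]]
```

View pics/w13.png

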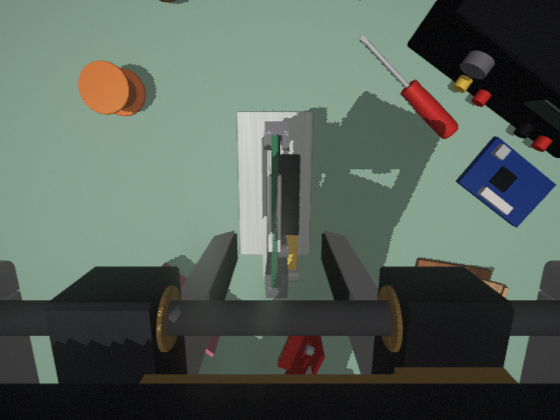

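Request:
{"name": "step_arm", "arguments": {
  "steps": [
    {"x": 0.001,"y": -0.0025,"z": 0.025,"ax": 0,"ay": -0.3,"az": 0,"claw": 0.05},
    {"x": 0.001,"y": -0.0015,"z": 0.022,"ax": 0,"ay": -0.3,"az": 0,"claw": 0.05},
    {"x": 0,"y": -0.0005,"z": 0.016,"ax": 0,"ay": 0,"az": 0,"claw": 0.05},
    {"x": 0,"y": 0,"z": 0.006,"ax": 0,"ay": 0,"az": 0,"claw": 0.05},
    {"x": 0,"y": 0,"z": 0,"ax": 0,"ay": 0,"az": 0,"claw": 0.05}
  ]
}}

```text
time_s: 10.7
ee_pos: [0.574, 0.1715, 0.1781]
eef_rot: [-3.141, -0.015, 0.578]
force: [-0.1, 0.1, 0.1]
grip_width: 0.0501
```

```bash
python3 rs.py; python3 st.py;python3 - <<'E'
from tgt import *
p,R=down(.0017,0,.157,-1); rows(p,R,1)
E
```

```text
rack xyz mm [ -2.   -4.  178.1] F [-0.1  0.1  0.1] t 10.7
10.7 q [0.2265 0.4011 1.3874 0.0056 1.3393 1.2184] p [0.574  0.1715 0.1781] z [ 0.0122  0.0084 -0.9999] y [ 0.5461 -0.8377 -0.0004] F [-0.1  0.1  0.1] w 0.0501
0 xyz [-0.0043 -0.0037  0.021 ] turn [-0.02 -0.85  0.08]
```

Request:
{"name": "step_arm", "arguments": {
  "steps": [
    {"x": -0.004,"y": -0.004,"z": 0.018,"ax": 0,"ay": -0.85,"az": 0,"claw": 0.05},
    {"x": 0,"y": 0,"z": 0,"ax": 0,"ay": 0,"az": 0,"claw": 0.05},
    {"x": 0,"y": 0,"z": 0,"ax": 0,"ay": 0,"az": 0,"claw": 0.05}
  ]
}}

```text
time_s: 10.95
ee_pos: [0.5701, 0.1725, 0.1631]
eef_rot: [3.14, -0.004, 0.577]
force: [0.7, 0.1, -0.4]
grip_width: 0.05
```

```bash
python3 rs.py; python3 st.py;python3 - <<'E'
from tgt import *
p,R=down(.0017,0,.157,-1); rows(p,R,1)
E
```

```text
rack xyz mm [  0.9  -1.4 163.1] F [ 0.7  0.1 -0.4] t 10.95
10.95 q [0.2322 0.4112 1.4082 0.0003 1.3177 1.2259] p [0.5701 0.1725 0.1631] z [ 0.0042  0.0013 -1.    ] y [ 0.5455 -0.8381  0.0012] F [ 0.7  0.1 -0.4] w 0.05
0 xyz [-0.0014 -0.0008  0.0061] turn [ 0.07 -0.24  0.05]
```

Request:
{"name": "step_arm", "arguments": {
  "steps": [
    {"x": -0.001,"y": -0.001,"z": 0.006,"ax": 0,"ay": -0.2,"az": 0,"claw": 0.05},
    {"x": 0,"y": 0,"z": 0,"ax": 0,"ay": 0,"az": 0,"claw": 0.03},
    {"x": 0,"y": 0,"z": 0,"ax": 0,"ay": 0,"az": 0,"claw": 0.016},
    {"x": 0,"y": 0,"z": 0,"ax": 0,"ay": 0,"az": 0,"claw": 0.012},
    {"x": 0,"y": 0,"z": 0,"ax": 0,"ay": 0,"az": 0,"claw": 0.004}
  ],
  "grip_force": 20
}}

```text
time_s: 11.37
ee_pos: [0.5695, 0.173, 0.1589]
eef_rot: [3.14, -0.003, 0.577]
force: [0.7, 0.4, 0.6]
grip_width: 0.0268
```

Request:
{"name": "step_arm", "arguments": {
  "steps": [
    {"x": 0,"y": 0,"z": 0,"ax": 0,"ay": 0,"az": 0,"claw": 0.004},
    {"x": 0,"y": 0,"z": 0,"ax": 0,"ay": 0,"az": 0,"claw": 0.004},
    {"x": 0,"y": 0,"z": 0,"ax": 0,"ay": 0,"az": 0,"claw": 0.004}
  ],
  "grip_force": 25
}}

```text
time_s: 11.62
ee_pos: [0.5697, 0.173, 0.1594]
eef_rot: [3.139, -0.004, 0.577]
force: [-0.6, -0.0, -0.7]
grip_width: 0.0097
```

```bash
python3 rs.py; python3 st.py; python3 -c "
from wr import *
shot('14')
c,d=vision.camera('side'); cv2.imwrite('pics/side14.png',cv2.resize(c[110:230,200:320,::-1],(600,600),interpolation=cv2.INTER_CUBIC))"
```

```text
rack xyz mm [  1.6  -1.3 159.4] F [-0.6 -0.  -0.7] t 11.62
11.62 q [ 0.2339  0.4135  1.4138 -0.001   1.3096  1.2276] p [0.5697 0.173  0.1594] z [ 0.0047  0.0002 -1.    ] y [ 0.5457 -0.838   0.0024] F [-0.6 -0.  -0.7] w 0.0097
```

View pics/side14.png

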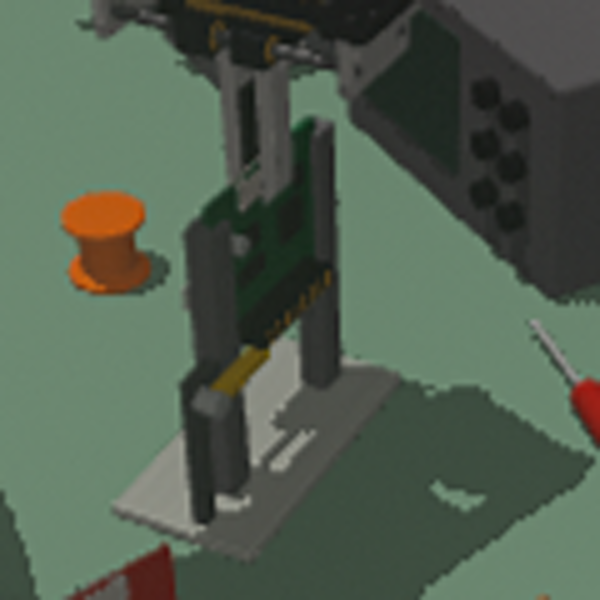

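View pics/w14.png

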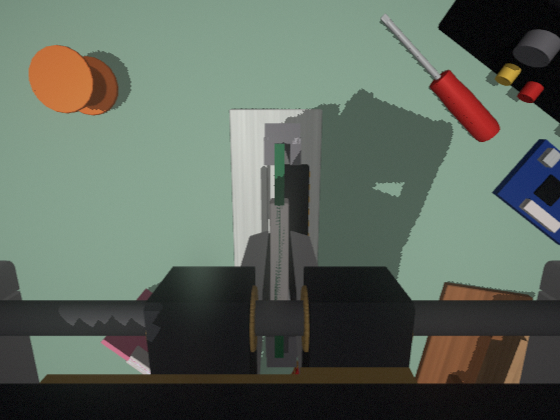

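Request:
{"name": "step_arm", "arguments": {
  "steps": [
    {"x": 0,"y": 0,"z": -0.005,"ax": 0,"ay": 0,"az": 0,"claw": 0.004},
    {"x": 0,"y": 0,"z": -0.008,"ax": 0,"ay": 0,"az": 0,"claw": 0.004},
    {"x": 0,"y": 0,"z": -0.008,"ax": 0,"ay": 0,"az": 0,"claw": 0.004},
    {"x": 0,"y": 0,"z": -0.008,"ax": 0,"ay": 0,"az": 0,"claw": 0.004},
    {"x": 0,"y": 0,"z": 0,"ax": 0,"ay": 0,"az": 0,"claw": 0.004}
  ]
}}

```text
time_s: 12.13
ee_pos: [0.5694, 0.173, 0.1912]
eef_rot: [3.14, -0.003, 0.577]
force: [-0.2, -0.2, -0.9]
grip_width: 0.0098
```

```bash
python3 rs.py; python3 st.py
```

```text
rack xyz mm [  1.7  -1.  191.2] F [-0.2 -0.2 -0.9] t 12.13
12.13 q [ 0.2338  0.3901  1.372  -0.0008  1.3756  1.2275] p [0.5694 0.173  0.1912] z [ 0.004   0.0001 -1.    ] y [ 0.5457 -0.838   0.0021] F [-0.2 -0.2 -0.9] w 0.0098
```

Request:
{"name": "step_arm", "arguments": {
  "steps": [
    {"x": 0,"y": 0,"z": -0.01,"ax": 0,"ay": 0,"az": 0,"claw": 0.004},
    {"x": 0,"y": 0,"z": -0.01,"ax": 0,"ay": 0,"az": 0,"claw": 0.004},
    {"x": 0,"y": 0,"z": -0.01,"ax": 0,"ay": 0,"az": 0,"claw": 0.004},
    {"x": 0,"y": 0,"z": -0.01,"ax": 0,"ay": 0,"az": 0,"claw": 0.004},
    {"x": 0,"y": 0,"z": 0,"ax": 0,"ay": 0,"az": 0,"claw": 0.004}
  ]
}}

```text
time_s: 12.55
ee_pos: [0.5693, 0.1732, 0.2367]
eef_rot: [3.139, -0.005, 0.577]
force: [-0.2, 0.4, -1.2]
grip_width: 0.0099
```

Request:
{"name": "step_arm", "arguments": {
  "steps": [
    {"x": 0,"y": 0,"z": -0.01,"ax": 0,"ay": 0,"az": 0,"claw": 0.004},
    {"x": 0,"y": 0,"z": -0.014,"ax": 0,"ay": 0,"az": 0,"claw": 0.004},
    {"x": 0,"y": 0,"z": -0.014,"ax": 0,"ay": 0,"az": 0,"claw": 0.004},
    {"x": 0,"y": 0,"z": -0.014,"ax": 0,"ay": 0,"az": 0,"claw": 0.004},
    {"x": 0,"y": 0,"z": 0,"ax": 0,"ay": 0,"az": 0,"claw": 0.004}
  ]
}}

```text
time_s: 12.97
ee_pos: [0.5685, 0.173, 0.2928]
eef_rot: [3.14, -0.004, 0.577]
force: [0.1, 0.3, 0.1]
grip_width: 0.0098
```

```bash
python3 rs.py; python3 st.py; python3 -c "
from wr import *
shot('15')
c,d=vision.camera('side'); cv2.imwrite('pics/side15.png',cv2.resize(c[80:230,200:350,::-1],(600,600),interpolation=cv2.INTER_CUBIC))"
```

```text
rack xyz mm [  2.2  -0.2 292.8] F [0.1 0.3 0.1] t 12.97
12.97 q [ 0.2341  0.3451  1.2024 -0.0007  1.5899  1.2275] p [0.5685 0.173  0.2928] z [ 0.0042  0.0003 -1.    ] y [ 0.5458 -0.8379  0.002 ] F [0.1 0.3 0.1] w 0.0098
```

View pics/side15.png

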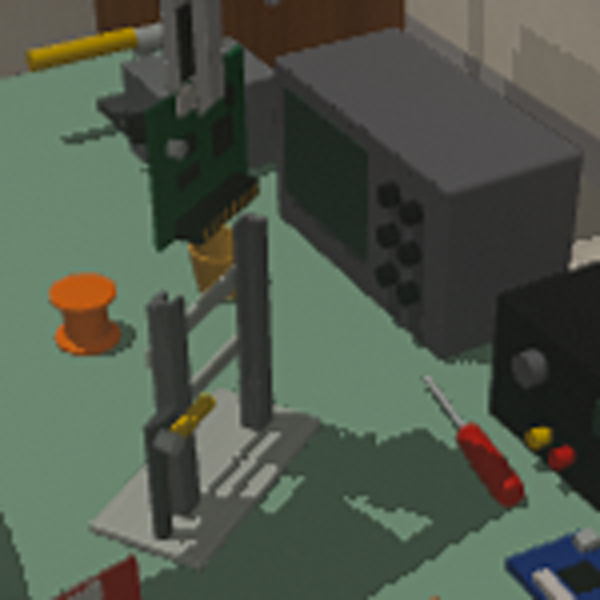

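```bash
python3 - <<'E'
from fit import *
from plan import SD
for n in('side','top'):
    C=np.load(f'pics/{n}0P.npy'); c=np.load(f'pics/{n}0c.npy').astype(int)
    L=loc(C.reshape(-1,3),*SD); Q=((L-ML[:3,3])@ML[:3,:3])*1e3
    b=(abs(Q[:,1])<60)&(Q[:,2]>10)&(Q[:,2]<50)&(abs(Q[:,0])<7)
    print(n,'backrest x',b.sum(),np.percentile(Q[b,0],[10,50,90]).round(2), 'slope vs z',np.polyfit(Q[b,2],Q[b,0],1).round(3),'vs y',np.polyfit(Q[b,1],Q[b,0],1).round(3))
    b=(abs(Q[:,1])<70)&(Q[:,0]>-34)&(Q[:,0]<-6)&(abs(Q[:,2])<7)
    print(n,'ledge z',b.sum(),np.percentile(Q[b,2],[10,50,90]).round(2),'slope',np.polyfit(Q[b,0],Q[b,2],1).round(3))
    b=(Q[:,0]>-34)&(Q[:,0]<-6)&(abs(Q[:,2])<5); print(' ledge y ext',np.percentile(Q[b,1],[.3,99.7]).round(1))
    b=(Q[:,2]>30)&(Q[:,2]<60)&(abs(Q[:,0])<15); print(' backrest y ext',np.percentile(Q[b,1],[.3,99.7]).round(1),'top z',np.percentile(Q[b,2],99).round(1))
    b=(abs(Q[:,1])<70)&(Q[:,0]<-34)&(Q[:,2]>3); print(' lip',np.percentile(Q[b],[2,98],axis=0).round(1).tolist())
    b=(L[:,2]<.014)&(L[:,2]>.006)&(abs(L[:,0])<.09)&(abs(L[:,1])<.1); print(' base ext',(np.percentile(L[b],[.5,99.5],axis=0)*1e3).round(1).tolist())
E
```

```text
side backrest x 445 [-1.42 -0.07  1.27] slope vs z [-0.002 -0.019] vs y [ 0.002 -0.09 ]
side ledge z 343 [-1.55 -0.21  1.04] slope [-0.011 -0.449]
 ledge y ext [-1646.6    76.1]
 backrest y ext [-1667.8    65.6] top z 58.1
 lip [[-44.5, -67.6, 3.1], [-37.9, 69.3, 7.7]]
 base ext [[-45.7, -76.9, 6.3], [64.1, 81.2, 13.4]]
top backrest x 155 [-1.35 -0.49  0.13] slope vs z [ 0.019 -1.028] vs y [-0.001 -0.43 ]
top ledge z 530 [-4.81 -1.85  1.29] slope [ 0.01  -1.549]
 ledge y ext [-282.    73.6]
 backrest y ext [-298.4   64.2] top z 58.0
 lip [[-44.3, -63.5, 3.2], [-38.7, 67.2, 10.2]]
 base ext [[-39.5, -79.7, 6.1], [63.9, 79.3, 13.7]]
```

```bash
cat > place.py <<'E'
from tgt import *
BT=np.array([-.0013,0.,.053]); CR=0.0  # board origin in tool frame, crooked angle about tool y
Ts=standT(); MLs=np.array([[np.cos(.3491),0,np.sin(.3491),0],[0,1,0,0],[-np.sin(.3491),0,np.cos(.3491),.035],[0,0,0,1]])
B0=Ts@MLs
def place(x,y,z,up=0,cr=None):
    cr=CR if cr is None else cr
    Rb=B0[:3,:3]; o=w(B0,[x,y,z])+[0,0,up]
    Rt0=np.c_[-Rb[:,1],-Rb[:,0],-Rb[:,2]]
    # board in tool: rotated by cr about tool y -> tool = Rt0 * Ry(-cr)
    R=Rt0@Ro.from_euler('y',-cr).as_matrix()
    return o-R@BT,R
E
python3 - <<'E'
from place import *
p,R=place(-.008,0,.03,.10); print(p,np.linalg.det(R)); k=fitk(); q,c=ik(p,R,obs()['qpos'],k); print(q,c)
rows(p,R,12)
E
```

```text
[ 0.5288 -0.1334  0.2157] 0.9999999999999999
[-0.1573  0.1493  1.6606 -0.3197  1.1567  1.103 ] 1.969625375267874e-23
0 xyz [-0.0167  0.0196  0.0062] turn [-1.66 -0.14  0.77]
1 xyz [-0.0164  0.0196  0.0068] turn [-1.66 -0.14  0.77]
2 xyz [-0.0161  0.0196  0.0074] turn [-1.66 -0.14  0.77]
3 xyz [-0.0158  0.0196  0.008 ] turn [-1.66 -0.14  0.77]
4 xyz [-0.0155  0.0196  0.0086] turn [-1.66 -0.14  0.77]
5 xyz [-0.0153  0.0196  0.0092] turn [-1.66 -0.14  0.77]
6 xyz [-0.015   0.0195  0.0098] turn [-1.66 -0.14  0.77]
7 xyz [-0.0147  0.0194  0.0104] turn [-1.66 -0.14  0.77]
8 xyz [-0.0144  0.0193  0.011 ] turn [-1.66 -0.14  0.77]
9 xyz [-0.0141  0.0191  0.0116] turn [-1.66 -0.14  0.77]
10 xyz [-0.0138  0.019   0.0122] turn [-1.66 -0.14  0.77]
11 xyz [-0.0135  0.0188  0.0128] turn [-1.66 -0.14  0.77]
```

Request:
{"name": "step_arm", "arguments": {
  "steps": [
    {"x": -0.007,"y": 0.008,"z": 0,"ax": -0.8,"ay": 0,"az": 0.4,"claw": 0.004},
    {"x": -0.012,"y": 0.015,"z": 0.001,"ax": -1.2,"ay": 0,"az": 0.6,"claw": 0.004},
    {"x": -0.013,"y": 0.016,"z": 0.001,"ax": -1.4,"ay": 0,"az": 0.6,"claw": 0.004},
    {"x": -0.013,"y": 0.016,"z": 0.002,"ax": -1.4,"ay": 0,"az": 0.6,"claw": 0.004},
    {"x": -0.013,"y": 0.016,"z": 0.003,"ax": -1.4,"ay": 0,"az": 0.6,"claw": 0.004}
  ]
}}

```text
time_s: 13.48
ee_pos: [0.5543, 0.0781, 0.2799]
eef_rot: [3.029, 0.005, 0.529]
force: [0.3, -1.5, -0.8]
grip_width: 0.0098
```

Request:
{"name": "step_arm", "arguments": {
  "steps": [
    {"x": -0.013,"y": 0.016,"z": 0.004,"ax": -1.4,"ay": 0,"az": 0.6,"claw": 0.004},
    {"x": -0.013,"y": 0.016,"z": 0.005,"ax": -1.4,"ay": 0,"az": 0.6,"claw": 0.004},
    {"x": -0.013,"y": 0.016,"z": 0.006,"ax": -1.4,"ay": 0,"az": 0.6,"claw": 0.004},
    {"x": -0.013,"y": 0.016,"z": 0.007,"ax": -1.4,"ay": 0,"az": 0.6,"claw": 0.004},
    {"x": -0.013,"y": 0.016,"z": 0.008,"ax": -1.4,"ay": 0,"az": 0.6,"claw": 0.004}
  ]
}}

```text
time_s: 13.9
ee_pos: [0.5339, -0.0351, 0.2585]
eef_rot: [2.899, 0.003, 0.474]
force: [0.7, 0.3, -2.0]
grip_width: 0.0097
```

```bash
python3 st.py; python3 - <<'E'
from place import *
p,R=place(-.008,0,.03,.10); 
rows(p,R,6)
E
```

```text
13.9 q [-0.0158  0.1469  1.5433 -0.2203  1.3434  1.1184] p [ 0.5339 -0.0351  0.2585] z [ 0.1072 -0.2147 -0.9708] y [ 0.4441 -0.8633  0.2399] F [ 0.7  0.3 -2. ] w 0.0097
0 xyz [-0.0082  0.012   0.0103] turn [-1.02 -0.14  0.56]
1 xyz [-0.0081  0.0119  0.0106] turn [-1.02 -0.14  0.56]
2 xyz [-0.0079  0.0118  0.0108] turn [-1.02 -0.14  0.56]
3 xyz [-0.0078  0.0117  0.011 ] turn [-1.02 -0.14  0.56]
4 xyz [-0.0076  0.0116  0.0113] turn [-1.02 -0.14  0.56]
5 xyz [-0.0075  0.0115  0.0115] turn [-1.02 -0.14  0.56]
```

Request:
{"name": "step_arm", "arguments": {
  "steps": [
    {"x": -0.009,"y": 0.014,"z": 0.009,"ax": -1.5,"ay": 0,"az": 0.8,"claw": 0.004},
    {"x": -0.009,"y": 0.014,"z": 0.01,"ax": -1.5,"ay": 0,"az": 0.8,"claw": 0.004},
    {"x": -0.009,"y": 0.013,"z": 0.01,"ax": -1.5,"ay": 0,"az": 0.8,"claw": 0.004},
    {"x": -0.008,"y": 0.01,"z": 0.007,"ax": -0.8,"ay": 0,"az": 0.4,"claw": 0.004},
    {"x": 0,"y": 0,"z": 0,"ax": 0,"ay": 0,"az": 0,"claw": 0.004}
  ]
}}

```text
time_s: 14.32
ee_pos: [0.5223, -0.1118, 0.2314]
eef_rot: [2.802, -0.003, 0.422]
force: [0.6, 1.0, -1.9]
grip_width: 0.01
```

```bash
python3 st.py; cat > hold.py <<'E'
from place import *
from fit import *
from station import vision
BOARD=[box(-2.5,2.5,-60,60,0,100),box(-22.5,-2.5,-42,42,0,14),box(-5,5,-30,30,84,100)]
def hold(tag,tool=True):
    o=obs(); p=vision.camera_params('side'); M=campose(p); c,d=vision.camera('side'); C=cloud(p,d,M)
    np.savez(f'pics/s{tag}.npz',c=c,C=C); 
    cv2.imwrite(f'pics/s{tag}.png',c[:,:,::-1])
    return o,p,M,c,C
E
python3 - <<'E'
from hold import *
o,p,M,c,C=hold('16')
R=Ro.from_euler('xyz',o['eef_rot']).as_matrix()
Ct=(C.reshape(-1,3)-o['ee_pos'])@R   # tool coords
# to nominal board coords: bx=-ty, by=-tx, bz=-(tz-0.053)
Q=np.c_[-Ct[:,1],-Ct[:,0],-(Ct[:,2]-.053)]
m=(abs(Q[:,0])<.03)&(abs(Q[:,1])<.075)&(Q[:,2]>-.015)&(Q[:,2]<.115)
ci=c.reshape(-1,3).astype(int); green=(ci[:,1]>ci[:,0]+12)|(ci.max(1)<45)
finger=(abs(Q[:,1])<.016)&(Q[:,2]>.07)
m&=~finger
P=Q[m]; print(len(P), np.percentile(P*1e3,[1,50,99],axis=0).round(1).tolist())
from scipy.optimize import minimize
def tr(v):
    Rm=Ro.from_euler('xyz',v[3:]).as_matrix(); return (P-v[:3])@Rm
cost=lambda v:np.minimum(abs(sdf(tr(v),BOARD)),.006).mean()*1e3
best=min((minimize(cost,[dx,0,dz,a,0,0],method='Nelder-Mead',options=dict(initial_simplex=np.vstack([[dx,0,dz,a,0,0]]+[np.array([dx,0,dz,a,0,0])+e for e in np.diag([.004,.004,.004,.03,.03,.03])]),maxiter=2000,xatol=1e-5,fatol=1e-5)) for dx in(0,.003) for dz in(-.003,.003) for a in(-.03,.03)),key=lambda r:r.fun)
print('board in nominal: xyz mm',(best.x[:3]*1e3).round(1),'rot deg',np.degrees(best.x[3:]).round(2),best.fun)
cv2.imwrite('pics/s16c.png',cv2.resize(c[90:330,200:400,::-1],(500,600),interpolation=cv2.INTER_CUBIC))
E
```

```text
14.32 q [-0.1214  0.1186  1.6566 -0.3096  1.1998  1.1168] p [ 0.5223 -0.1118  0.2314] z [ 0.1392 -0.303  -0.9428] y [ 0.3852 -0.8605  0.3335] F [ 0.6  1.  -1.9] w 0.01
1515 [[-23.0, -58.2, 2.7], [-1.8, 13.6, 44.5], [3.4, 61.7, 101.3]]
board in nominal: xyz mm [0.8 2.4 0.7] rot deg [ 1.31  0.23 -0.11] 1.0163372108003326
```

View pics/s16c.png

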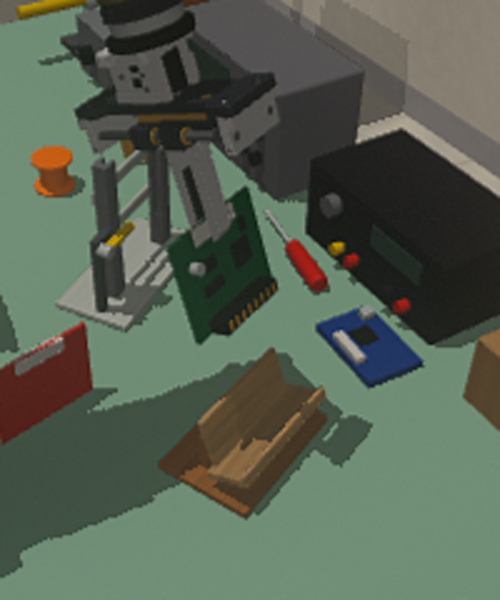

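```bash
sed -i 's/^BT=.*/BT=np.array([-.0024,-.0008,.0523]); CR=np.radians(-1.31)/' place.py; python3 - <<'E'
from place import *
p,R=place(-.010,0,.03,.04); 
rows(p,R,6)
E
```

```text
0 xyz [-0.0006 -0.0001  0.0133] turn [-0.1   0.16  0.06]
1 xyz [-0.0007 -0.0002  0.0133] turn [-0.1   0.16  0.06]
2 xyz [-0.0007 -0.0002  0.0133] turn [-0.1   0.16  0.06]
3 xyz [-0.0008 -0.0002  0.0133] turn [-0.1   0.16  0.06]
4 xyz [-0.0008 -0.0002  0.0133] turn [-0.1   0.16  0.06]
5 xyz [-0.0008 -0.0002  0.0133] turn [-0.1   0.16  0.06]
```

Request:
{"name": "step_arm", "arguments": {
  "steps": [
    {"x": -0.001,"y": 0,"z": 0.013,"ax": -0.2,"ay": 0.4,"az": 0.2,"claw": 0.004},
    {"x": -0.001,"y": 0,"z": 0.013,"ax": -0.2,"ay": 0.4,"az": 0.2,"claw": 0.004},
    {"x": -0.001,"y": 0,"z": 0.013,"ax": -0.2,"ay": 0.3,"az": 0,"claw": 0.004},
    {"x": -0.001,"y": 0,"z": 0.013,"ax": 0,"ay": 0,"az": 0,"claw": 0.004},
    {"x": 0,"y": 0,"z": 0,"ax": 0,"ay": 0,"az": 0,"claw": 0.004}
  ]
}}

```text
time_s: 14.78
ee_pos: [0.5264, -0.1267, 0.1809]
eef_rot: [2.793, -0.025, 0.424]
force: [-0.2, -1.1, -2.6]
grip_width: 0.0095
```

```bash
python3 st.py; cat > bs.py <<'E'
from place import *
o=obs(); R=Ro.from_euler('xyz',o['eef_rot']).as_matrix()
ob=o['ee_pos']+R@BT; Rb=R@Ro.from_euler('y',CR).as_matrix(); Bm=np.c_[-Rb[:,1],-Rb[:,0],-Rb[:,2]]
print('board org in tilted stand mm',((np.linalg.inv(B0)@np.r_[ob,1])[:3]*1e3).round(1),'rot deg',np.degrees(Ro.from_matrix(B0[:3,:3].T@Bm).as_rotvec()).round(2),'F tilted',(B0[:3,:3].T@o['force']).round(1),'t',round(o['time_s'],2))
E
python3 bs.py; python3 - <<'E'
from place import *
p,R=place(-.008,0,.02); rows(p,R,4)
E
```

```text
14.78 q [-0.1539  0.1579  1.7339 -0.3191  1.0566  1.128 ] p [ 0.5264 -0.1267  0.1809] z [ 0.1615 -0.3015 -0.9397] y [ 0.3793 -0.8601  0.3411] F [-0.2 -1.1 -2.6] w 0.0095
board org in tilted stand mm [-22.8  -0.8  94.3] rot deg [-0.21 -0.06  0.06] F tilted [ 0.1  0.6 -2.8] t 14.78
0 xyz [-0.0006 -0.0037  0.0186] turn [-0.01 -0.05  0.01]
1 xyz [-0.0006 -0.0037  0.0186] turn [-0.01 -0.05  0.01]
2 xyz [-0.0006 -0.0037  0.0186] turn [-0.01 -0.05  0.01]
3 xyz [-0.0006 -0.0037  0.0186] turn [-0.01 -0.05  0.01]
```

Request:
{"name": "step_arm", "arguments": {
  "steps": [
    {"x": 0,"y": -0.005,"z": 0.015,"ax": 0,"ay": 0,"az": 0,"claw": 0.004},
    {"x": 0,"y": -0.005,"z": 0.015,"ax": 0,"ay": 0,"az": 0,"claw": 0.004},
    {"x": 0,"y": -0.003,"z": 0.013,"ax": 0,"ay": 0,"az": 0,"claw": 0.004},
    {"x": 0,"y": 0,"z": 0.01,"ax": 0,"ay": 0,"az": 0,"claw": 0.004},
    {"x": 0,"y": 0,"z": 0,"ax": 0,"ay": 0,"az": 0,"claw": 0.004}
  ]
}}

```text
time_s: 15.2
ee_pos: [0.5312, -0.1293, 0.1273]
eef_rot: [2.793, -0.026, 0.427]
force: [0.3, -0.3, -1.0]
grip_width: 0.0098
```

```bash
python3 bs.py; python3 - <<'E'
from hold import *
o,p,M,c,C=hold('17')
cv2.imwrite('pics/s17c.png',cv2.resize(c[170:310,240:360,::-1],(514,600),interpolation=cv2.INTER_CUBIC))
c,d=vision.camera('wrist'); cv2.imwrite('pics/w17.png',c[:,:,::-1])
E
```

```text
board org in tilted stand mm [-8.5 -4.3 42.5] rot deg [-0.34 -0.05  0.16] F tilted [-0.  -0.2 -1.1] t 15.2
```

View pics/s17c.png

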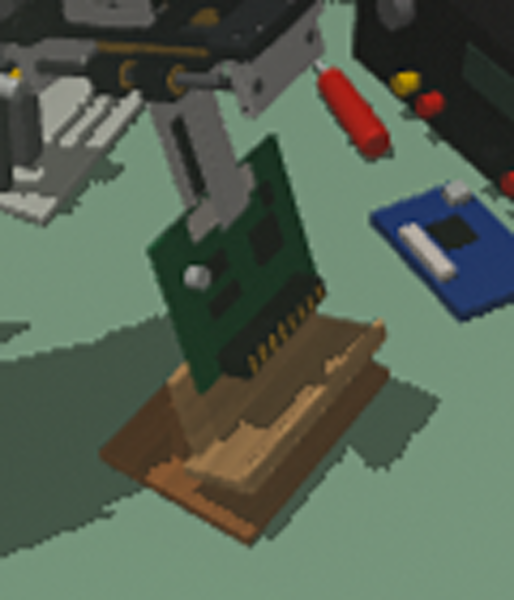

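```bash
python3 - <<'E'
from place import *
p,R=place(-.007,0,.008); rows(p,R,3)
E
```

```text
0 xyz [-0.0019 -0.0008  0.012 ] turn [ 0.01 -0.15  0.04]
1 xyz [-0.0018 -0.0008  0.012 ] turn [ 0.01 -0.15  0.04]
2 xyz [-0.0018 -0.0008  0.012 ] turn [ 0.01 -0.15  0.04]
```

Request:
{"name": "step_arm", "arguments": {
  "steps": [
    {"x": -0.003,"y": 0,"z": 0.01,"ax": 0,"ay": -0.2,"az": 0,"claw": 0.004},
    {"x": -0.002,"y": 0,"z": 0.009,"ax": 0,"ay": -0.2,"az": 0.1,"claw": 0.004},
    {"x": 0,"y": 0,"z": 0.008,"ax": 0,"ay": 0,"az": 0,"claw": 0.004},
    {"x": 0,"y": 0,"z": 0,"ax": 0,"ay": 0,"az": 0,"claw": 0.004}
  ]
}}

```text
time_s: 15.63
ee_pos: [0.5328, -0.1404, 0.104]
eef_rot: [2.79, -0.025, 0.423]
force: [-0.2, 0.2, -1.2]
grip_width: 0.0098
```

```bash
python3 bs.py; python3 - <<'E'
from place import *
p,R=place(-.005,0,.003); rows(p,R,2)
E
```

```text
board org in tilted stand mm [-10.9  -1.1  16.9] rot deg [-0.19  0.15 -0.03] F tilted [ 0.7  0.1 -1. ] t 15.63
0 xyz [-0.0007 -0.0029  0.0069] turn [ 0.08 -0.09 -0.01]
1 xyz [-0.0006 -0.0029  0.0069] turn [ 0.08 -0.09 -0.01]
```

Request:
{"name": "step_arm", "arguments": {
  "steps": [
    {"x": -0.001,"y": -0.004,"z": 0.005,"ax": 0,"ay": -0.2,"az": 0,"claw": 0.004},
    {"x": 0,"y": -0.001,"z": 0.004,"ax": 0,"ay": 0,"az": 0,"claw": 0.004},
    {"x": 0,"y": 0,"z": 0,"ax": 0,"ay": 0,"az": 0,"claw": 0.004},
    {"x": 0,"y": 0,"z": 0,"ax": 0,"ay": 0,"az": 0,"claw": 0.004}
  ]
}}

```text
time_s: 15.97
ee_pos: [0.5312, -0.1394, 0.0923]
eef_rot: [2.79, -0.02, 0.421]
force: [-0.4, -0.2, -1.8]
grip_width: 0.0094
```

```bash
python3 bs.py; python3 - <<'E'
from hold import *
o,p,M,c,C=hold('18')
L=loc(C.reshape(-1,3),*SD); Q=((L-ML[:3,3])@ML[:3,:3]); 
m=(abs(Q[:,0])<.034)&(abs(Q[:,1])<.075)&(Q[:,2]>.004)&(Q[:,2]<.11)&~((abs(Q[:,1])<.018)&(Q[:,2]>.065))&~(Q[:,0]>.004)
P=Q[m]
from scipy.optimize import minimize
SB=[box(0,12,-65,65,-8,55),box(-38,0,-75,75,-6,0)]
def cost(v):
    Rm=Ro.from_euler('xyz',v[3:]).as_matrix(); a=abs(sdf((P-v[:3])@Rm,BOARD)); b=abs(sdf(P,SB)); return np.minimum(np.minimum(a,b),.006).mean()*1e3
x0=np.array([-.005,0,.006,0,0,0])
r=minimize(cost,x0,method='Nelder-Mead',options=dict(initial_simplex=np.vstack([x0]+[x0+e for e in np.diag([.004,.004,.004,.03,.03,.03])]),maxiter=2000,xatol=1e-5,fatol=1e-5))
print(len(P),(r.x[:3]*1e3).round(1),np.degrees(r.x[3:]).round(2),r.fun)
cv2.imwrite('pics/s18c.png',cv2.resize(c[170:310,240:360,::-1],(514,600),interpolation=cv2.INTER_CUBIC))
E
```

```text
board org in tilted stand mm [-5.4  0.2  6.4] rot deg [ 0.08  0.13 -0.05] F tilted [ 0.6  0.5 -1.7] t 15.97
1290 [-5.2  0.2  6.4] [ 0.16  0.25 -0.11] 1.037923731802007
```

View pics/s18c.png

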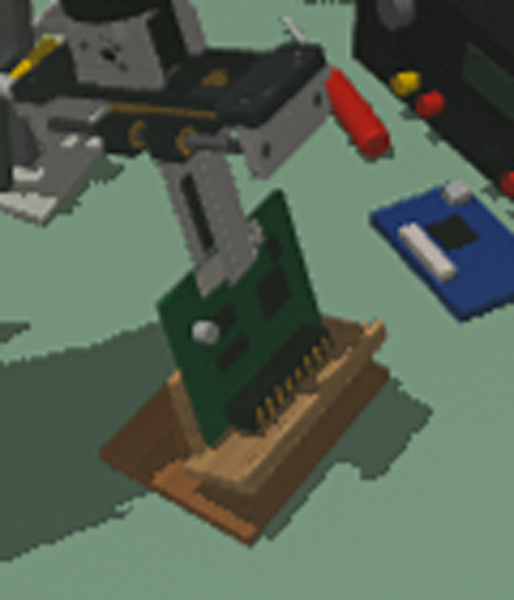

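Request:
{"name": "step_arm", "arguments": {
  "steps": [
    {"x": 0,"y": -0.001,"z": 0.0025,"ax": 0,"ay": 0,"az": 0,"claw": 0.004},
    {"x": 0,"y": -0.001,"z": 0.002,"ax": 0,"ay": 0,"az": 0,"claw": 0.004},
    {"x": 0,"y": 0,"z": 0,"ax": 0,"ay": 0,"az": 0,"claw": 0.004}
  ]
}}

```text
time_s: 16.27
ee_pos: [0.5315, -0.139, 0.0876]
eef_rot: [2.79, -0.021, 0.421]
force: [0.4, 1.1, -1.6]
grip_width: 0.0095
```

```bash
python3 bs.py
```

```text
board org in tilted stand mm [-3.6 -0.3  2.1] rot deg [ 0.02  0.17 -0.06] F tilted [ 1.4 -0.8 -1.3] t 16.27
```

Request:
{"name": "step_arm", "arguments": {
  "steps": [
    {"x": 0,"y": 0,"z": 0.0015,"ax": 0,"ay": 0,"az": 0,"claw": 0.004},
    {"x": 0,"y": -0.0005,"z": 0.0015,"ax": 0,"ay": 0,"az": 0,"claw": 0.004},
    {"x": 0,"y": 0,"z": 0,"ax": 0,"ay": 0,"az": 0,"claw": 0.004}
  ]
}}

```text
time_s: 16.52
ee_pos: [0.5321, -0.1398, 0.0858]
eef_rot: [2.788, -0.022, 0.421]
force: [0.5, -1.1, -2.0]
grip_width: 0.0098
```

```bash
python3 bs.py
```

```text
board org in tilted stand mm [-4.  -0.5  0.1] rot deg [-0.    0.26 -0.08] F tilted [-0.4  0.  -2.2] t 16.52
```

Request:
{"name": "step_arm", "arguments": {
  "steps": [
    {"x": 0,"y": -0.001,"z": 0.0012,"ax": 0,"ay": 0,"az": 0,"claw": 0.004},
    {"x": 0,"y": -0.001,"z": 0.001,"ax": 0,"ay": 0,"az": 0,"claw": 0.004},
    {"x": 0,"y": 0,"z": 0,"ax": 0,"ay": 0,"az": 0,"claw": 0.004}
  ]
}}

```text
time_s: 16.77
ee_pos: [0.532, -0.1396, 0.0859]
eef_rot: [2.785, -0.023, 0.42]
force: [0.1, 0.3, -1.2]
grip_width: 0.0097
```

```bash
python3 bs.py
```

```text
board org in tilted stand mm [-4.  -0.6  0.2] rot deg [-0.04  0.45 -0.13] F tilted [ 0.7 -0.2 -1.1] t 16.77
```

Request:
{"name": "step_arm", "arguments": {
  "steps": [
    {"x": 0,"y": -0.002,"z": 0.003,"ax": 0,"ay": 0,"az": 0,"claw": 0.004},
    {"x": 0,"y": 0,"z": 0,"ax": 0,"ay": 0,"az": 0,"claw": 0.004}
  ]
}}

```text
time_s: 16.93
ee_pos: [0.5334, -0.1396, 0.0853]
eef_rot: [2.78, -0.027, 0.421]
force: [-0.0, 1.0, -1.0]
grip_width: 0.0098
```

```bash
python3 bs.py
```

```text
board org in tilted stand mm [-4.5 -2.1 -0.5] rot deg [-0.25  0.7  -0.19] F tilted [ 1.3 -0.4 -0.6] t 16.93
```

```bash
cat > fitb.py <<'E'
from hold import *
from scipy.optimize import minimize
import sys
def fb(tag,finger=True):
    o,p,M,c,C=hold(tag)
    L=loc(C.reshape(-1,3),*SD); Q=((L-ML[:3,3])@ML[:3,:3]); 
    m=(abs(Q[:,0])<.036)&(abs(Q[:,1])<.075)&(Q[:,2]>.002)&(Q[:,2]<.11)&~(Q[:,0]>.012)
    if finger: m&=~((abs(Q[:,1])<.018)&(Q[:,2]>.065))
    P=Q[m]; SB=[box(0,12,-65,65,-8,55),box(-38,0,-75,75,-6,0)]
    def cost(v):
        Rm=Ro.from_euler('xyz',v[3:]).as_matrix(); a=abs(sdf((P-v[:3])@Rm,BOARD)); b=abs(sdf(P,SB)); return np.minimum(np.minimum(a,b),.006).mean()*1e3
    x0=np.array([-.004,0,.001,0,0,0])
    r=minimize(cost,x0,method='Nelder-Mead',options=dict(initial_simplex=np.vstack([x0]+[x0+e for e in np.diag([.004,.004,.004,.03,.03,.03])]),maxiter=2000,xatol=1e-5,fatol=1e-5))
    print(len(P),'board in stand',(r.x[:3]*1e3).round(1),'rot',np.degrees(r.x[3:]).round(2),r.fun.round(2))
    cv2.imwrite(f'pics/s{tag}c.png',cv2.resize(c[170:310,240:360,::-1],(514,600),interpolation=cv2.INTER_CUBIC))
if __name__=='__main__': fb(sys.argv[1],len(sys.argv)<3)
E
python3 fitb.py 19; python3 bs.py
```

```text
1310 board in stand [-3.7 -1.   0.5] rot [-0.24  0.44 -0.12] 1.06
board org in tilted stand mm [-4.4 -2.1 -0.6] rot deg [-0.25  0.67 -0.19] F tilted [ 1.8 -0.9 -0.8] t 16.98
```

View pics/s19c.png

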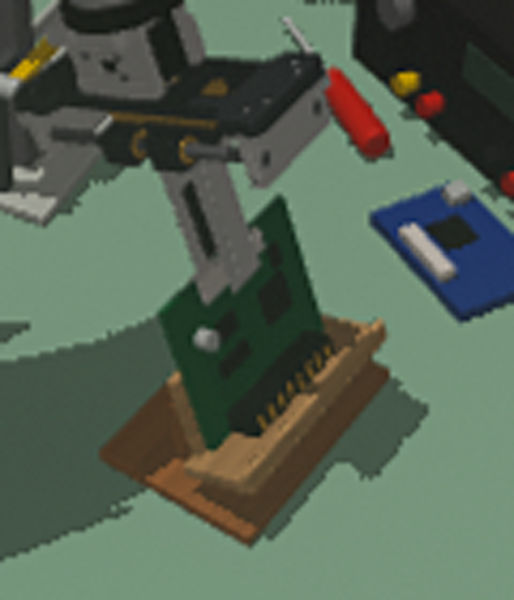

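Request:
{"name": "step_arm", "arguments": {
  "steps": [
    {"x": -0.0025,"y": -0.003,"z": 0,"ax": 0.2,"ay": -0.2,"az": 0,"claw": 0.004},
    {"x": 0,"y": 0,"z": 0,"ax": 0,"ay": 0,"az": 0,"claw": 0.004}
  ]
}}

```text
time_s: 17.15
ee_pos: [0.5318, -0.1389, 0.0851]
eef_rot: [2.78, -0.027, 0.421]
force: [1.2, -4.9, -0.0]
grip_width: 0.0101
```

```bash
python3 bs.py; python3 fitb.py 20
```

```text
board org in tilted stand mm [-3.3 -0.9 -0.3] rot deg [-0.25  0.69 -0.18] F tilted [-4.7  0.9 -1.7] t 17.15
1327 board in stand [-4.7 -0.4  0.5] rot [-0.63  1.85 -0.17] 1.04
```

Request:
{"name": "step_arm", "arguments": {
  "steps": [
    {"x": 0,"y": 0.001,"z": -0.003,"ax": 1.0,"ay": 0,"az": 0,"claw": 0.004},
    {"x": 0,"y": -0.001,"z": 0,"ax": 0.8,"ay": -0.4,"az": 0,"claw": 0.004},
    {"x": 0,"y": 0,"z": 0,"ax": 0,"ay": 0,"az": 0,"claw": 0.004}
  ]
}}

```text
time_s: 17.45
ee_pos: [0.5315, -0.1384, 0.0875]
eef_rot: [2.812, -0.019, 0.419]
force: [0.5, -2.1, -0.0]
grip_width: 0.0102
```

```bash
python3 bs.py; python3 fitb.py 21
```

```text
board org in tilted stand mm [-1.8 -0.4  2.2] rot deg [ 0.17 -1.15 -0.11] F tilted [-2.   0.4 -0.8] t 17.45
1298 board in stand [-7.3  0.5  3. ] rot [ 0.33 -0.16  0.11] 1.17
```

```bash
python3 - <<'E'
from place import *
p,R=place(-.003,0,-.001); rows(p,R,1)
E
python3 -c "
import cv2
c=cv2.imread('pics/s21.png');cv2.imwrite('pics/s21d.png',cv2.resize(c[200:290,270:350],(640,720)[:2],interpolation=cv2.INTER_CUBIC)[:600])"
```

```text
0 xyz [-0.0006  0.0003  0.0031] turn [-1.12  0.16 -0.14]
```

View pics/s21d.png

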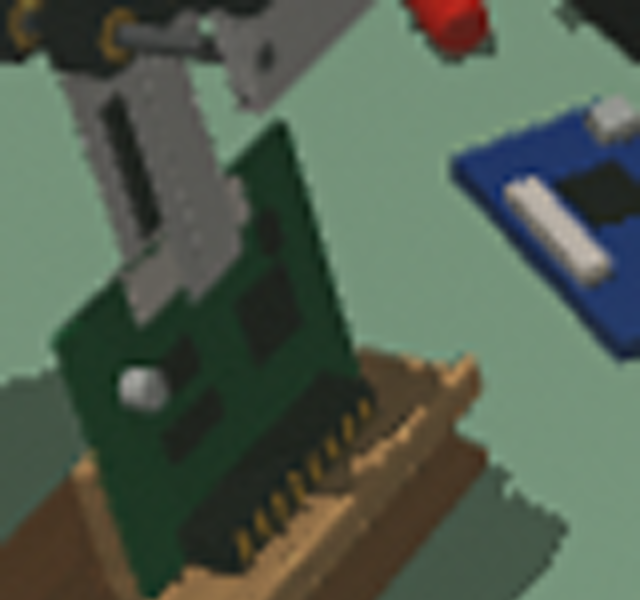

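```bash
cat > pl.py <<'E'
from hold import *
import sys
def plane(tag):
    z=np.load(f'pics/s{tag}.npz');c=z['c'].reshape(-1,3).astype(int);C=z['C'].reshape(-1,3)
    Q=((loc(C,*SD)-ML[:3,3])@ML[:3,:3])*1e3
    g=(c[:,1]>c[:,0]+15)&(c[:,1]>c[:,2]+5)&(c[:,0]<70)&(abs(Q[:,0])<25)&(abs(Q[:,1])<75)&(Q[:,2]>-5)&(Q[:,2]<115)
    P=Q[g]; A=np.c_[np.ones(len(P)),P[:,1],P[:,2]]
    s,*_=np.linalg.lstsq(A,P[:,0],rcond=None)
    for _ in range(5):
        r=P[:,0]-A@s; k=abs(r)<2.5; s,*_=np.linalg.lstsq(A[k],P[k,0],rcond=None)
    print(tag,len(P),'front face: x at z=0 %.1f (expect -5), tilt about y %.2f deg, yaw %.2f deg'%(s[0],np.degrees(s[2]),np.degrees(-s[1])),'y',np.percentile(P[:,1],[1,99]).round(1),'z',np.percentile(P[:,2],[1,99]).round(1))
for t in sys.argv[1:]: plane(t)
E
python3 pl.py 18 19 20 21
```

```text
18 783 front face: x at z=0 -7.6 (expect -5), tilt about y 0.51 deg, yaw -0.10 deg y [-59.   60.6] z [  8.4 106.9]
19 767 front face: x at z=0 -5.9 (expect -5), tilt about y 0.67 deg, yaw -0.04 deg y [-60.5  59.5] z [  4.  100.7]
20 788 front face: x at z=0 -6.9 (expect -5), tilt about y 1.97 deg, yaw -0.09 deg y [-58.9  60.3] z [  4.1 100.8]
21 767 front face: x at z=0 -5.0 (expect -5), tilt about y -0.13 deg, yaw 0.09 deg y [-59.1  60.6] z [  5.8 103.4]
```

Request:
{"name": "step_arm", "arguments": {
  "steps": [
    {"x": 0,"y": 0,"z": 0.0025,"ax": 0,"ay": 0,"az": 0,"claw": 0.004},
    {"x": 0,"y": 0,"z": 0.001,"ax": 0,"ay": 0,"az": 0,"claw": 0.004},
    {"x": 0,"y": 0,"z": 0,"ax": 0,"ay": 0,"az": 0,"claw": 0.004}
  ]
}}

```text
time_s: 17.75
ee_pos: [0.5318, -0.1393, 0.0846]
eef_rot: [2.811, -0.019, 0.419]
force: [0.9, -1.7, 1.5]
grip_width: 0.0096
```

```bash
python3 bs.py; python3 fitb.py 22; python3 pl.py 22
```

```text
board org in tilted stand mm [-1.9 -0.3 -0.8] rot deg [ 0.19 -1.04 -0.12] F tilted [-2.3 -0.2  0.8] t 17.75
1287 board in stand [-2.4  0.1  0.1] rot [ 0.01 -0.53 -0.01] 1.06
22 764 front face: x at z=0 -4.9 (expect -5), tilt about y -0.21 deg, yaw 0.07 deg y [-59.3  60.6] z [  3.3 100.2]
```

Request:
{"name": "step_arm", "arguments": {
  "steps": [
    {"x": 0,"y": 0,"z": 0,"ax": 0,"ay": 0,"az": 0,"claw": 0.013},
    {"x": 0,"y": 0,"z": 0,"ax": 0,"ay": 0,"az": 0,"claw": 0.02},
    {"x": 0,"y": 0,"z": 0,"ax": 0,"ay": 0,"az": 0,"claw": 0.036},
    {"x": 0,"y": 0,"z": 0,"ax": 0,"ay": 0,"az": 0,"claw": 0.036}
  ]
}}

```text
time_s: 18.13
ee_pos: [0.5308, -0.1385, 0.0829]
eef_rot: [2.812, -0.018, 0.419]
force: [0.6, -0.2, -0.8]
grip_width: 0.03
```

```bash
python3 bs.py; python3 fitb.py 23; python3 pl.py 23; python3 st.py
```

```text
board org in tilted stand mm [-0.1  0.3 -2. ] rot deg [ 0.28 -1.14 -0.09] F tilted [-0.2 -0.4 -0.9] t 18.13
1259 board in stand [-2.6 -0.1 -0. ] rot [-0.09 -0.35 -0.16] 1.06
23 735 front face: x at z=0 -4.9 (expect -5), tilt about y -0.11 deg, yaw -0.06 deg y [-58.9  60.4] z [ 3.6 99.9]
18.18 q [-0.1826  0.2972  1.807  -0.3455  0.8628  1.1757] p [ 0.5308 -0.1385  0.0829] z [ 0.1465 -0.2887 -0.9462] y [ 0.3794 -0.8669  0.3232] F [-0.8 -0.1 -0.6] w 0.0335
```

View pics/s23c.png

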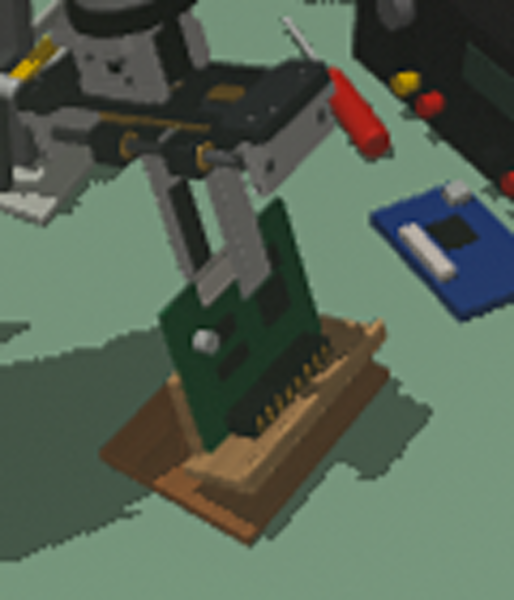

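Request:
{"name": "step_arm", "arguments": {
  "steps": [
    {"x": 0,"y": 0,"z": -0.008,"ax": 0,"ay": 0,"az": 0,"claw": 0.036},
    {"x": 0,"y": 0,"z": -0.015,"ax": 0,"ay": 0,"az": 0,"claw": 0.036},
    {"x": 0,"y": 0,"z": -0.02,"ax": 0,"ay": 0,"az": 0,"claw": 0.036},
    {"x": 0,"y": 0,"z": -0.025,"ax": 0,"ay": 0,"az": 0,"claw": 0.036},
    {"x": 0,"y": 0,"z": -0.03,"ax": 0,"ay": 0,"az": 0,"claw": 0.036}
  ]
}}

```text
time_s: 18.6
ee_pos: [0.513, -0.1092, 0.1741]
eef_rot: [2.819, -0.008, 0.417]
force: [1.0, 0.5, 0.5]
grip_width: 0.0359
```

Request:
{"name": "step_arm", "arguments": {
  "steps": [
    {"x": 0,"y": 0,"z": -0.03,"ax": 0,"ay": 0,"az": 0,"claw": 0.036},
    {"x": 0,"y": 0,"z": -0.02,"ax": 0,"ay": 0,"az": 0,"claw": 0.036},
    {"x": 0,"y": 0,"z": 0,"ax": 0,"ay": 0,"az": 0,"claw": 0.036},
    {"x": 0,"y": 0,"z": 0,"ax": 0,"ay": 0,"az": 0,"claw": 0.036}
  ]
}}

```text
time_s: 18.93
ee_pos: [0.5063, -0.0924, 0.2315]
eef_rot: [2.815, -0.017, 0.418]
force: [0.5, -0.8, -0.6]
grip_width: 0.036
```

```bash
python3 fitb.py 24 x; python3 pl.py 24; python3 st.py; python3 -c "
from station import vision
import cv2
c,d=vision.camera('top');cv2.imwrite('pics/top24.png',c[:,:,::-1])"
```

```text
1455 board in stand [-2.6  0.2 -0.1] rot [-0.05 -0.25 -0.05] 1.01
24 784 front face: x at z=0 -5.0 (expect -5), tilt about y 0.04 deg, yaw -0.01 deg y [-59.1  60.9] z [  3.9 100.3]
18.98 q [-0.0951  0.0761  1.7002 -0.2952  1.2016  1.1447] p [ 0.5064 -0.0925  0.2314] z [ 0.1447 -0.2863 -0.9471] y [ 0.3798 -0.8678  0.3204] F [-0.1 -0.2  1.3] w 0.036
```

View pics/s24.png

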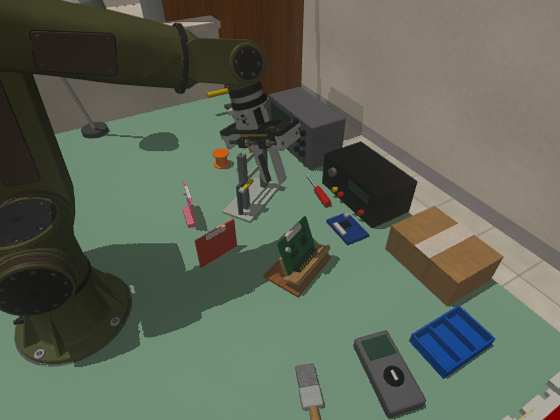

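View pics/top24.png

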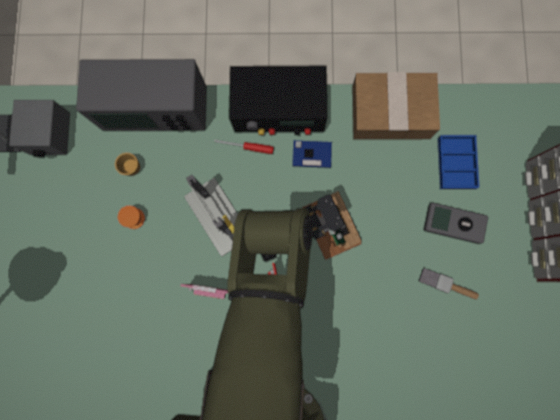

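The board stands flush and centred on the stand at side pixels (297,245). The gripper is clear of it, and the bystanders are where they were. Handing in.

```bash
python3 -c "
from station import ticket,ctrl
print(ctrl.get_obs()['joint_vel'].round(3)); print(ticket.hand_in())"
```

```text
[-0.006  0.021  0.015 -0.    -0.005  0.   ]
the job is handed in; nothing more can be done
None
```

The job is done and handed in at about 19 s of robot time. I lifted the green board about 71 mm by its connector ledge, the yellow latch dropped back underneath, and I lowered the board onto the bar and backed the fingers out. It rested there by itself, 46–48 mm above its seat and about 1.5° crooked. I then took it by the white rail, drew it straight up out of the rack and stood it on the inspection stand.

**Last checks (side camera, gripper withdrawn):**
- **Position:** the board is centred to 0.2 mm and on the ledge to about 0.1 mm. Its back is flush against the backrest, tilted 0–0.25° from it and turned less than 0.1°.
- **Other objects:** the spool, driver, meter, spare and brush look unmoved in the final pictures. The pink look-alike does too. The red one shows in place in the side view, but the arm mostly hid it in the top view.
- **Forces:** contact forces read between moves stayed under about 5 N.

**What disagreed or went wrong:**
- **Finger length:** both the side and wrist cameras showed the real fingertips ending about 26 mm short of the reported TCP. My first push-up therefore passed in front of the connector ledge, touching and moving nothing. I corrected for this afterwards.
- **Board in the grip:** it turned about 1° in the jaws when it first met the backrest. I re-seated it before letting go.

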